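# Clear the packing scale, tare it with the carrier and load the globe bottles

## Task

Take the scraper off its stand, use it to push all the cardboard chips off the scale's pan into the red scrap tray beside it (never touch the chips with the fingers), and hang the scraper back in its fork. Then stand the empty bottle carrier flat on the pan inside the rim, let go of it, and with it standing there empty press the green tare key. Finally lower every globe bottle gently, with no drop and no knock against the carrier, upright to the floor of a cell of its own, leaving the soap bottle, the black gift box and the tape roll alone.

Things in the scene. Friction and masses are not known exactly. Their poses are not given: they have to be found in the camera images.
- scale: bench scale, fixed to the bench: grey housing with a stainless goods pan on top and a low grey key panel (76 mm deep, top 32 mm above the bench) on its -x side, towards the robot. Origin on the bench under the centre of the pan; x and y along the pan's sides, z up.
- pan (a point): centre of the pan's surface, 56 mm above the bench, axes as the scale's. The pan is 240 mm (x) by 260 mm (y); a rim 4 mm thick stands 11 mm above its surface on the -x, +x and -y sides; the +y side is open and flush.
- scrap_floor (a point): centre of the inner floor of the red scrap tray fixed along the pan's open +y side, axes as the scale's; it lies 170 mm to +y of the pan's centre. Outside 200 mm (x) by 92 mm (y), walls 3 mm thick and 44 mm high: its mouth lies 12 mm below the pan and starts just under the pan's open edge, so chips pushed over that edge fall in.
- tare (a joint): travel of the green tare key, 0 up to 0.006 m fully down; a spring returns it, fully down takes about 4 N; it counts as pressed from 4 mm on
- tare_top (a point): centre of the top of the green tare key (26 mm across, faces up, in a black housing), on the key panel 150 mm to -x and 60 mm to -y of the pan's centre
- stand: scraper stand, fixed: steel foot 100 mm square, a post, and a fork of two horizontal prongs (8 mm rods, 42 mm apart) that run from the post to the stand's -x, with tips turned up 14 mm. Origin on the bench under the middle of the prongs; z up.
- fork (a point): middle between the two prongs at the height of their upper side, 185 mm above the bench; axes as the stand's. The prongs are free from 44 mm to +x of it (the post's crosspiece, no higher than the prongs) to 30 mm to -x of it (the upturned tips).
- scraper: loose scraper, 180 g: white blade block 24 (x) by 100 (y) by 30 mm, blue neck 18 by 24 mm (z 30 to 90), blue grip head 22 (x) by 60 (y) by 48 mm (z 90 to 138). Origin: centre of the blade's underside. It hangs in the fork, neck between the prongs, head on them, axes as the stand's. Grip the head across its 22 mm; lift it 20 to 45 mm to clear the tips, draw it out to the stand's -x.
- scraper_head (a point): centre of the scraper's grip head, 114 mm above its blade's underside (24 mm above the fork's upper side when it hangs)
- chip1: loose chip of brown board lying on the pan, 28 by 20 by 9 mm, 10 g; origin at the centre of its underside. May be absent.
- chip2: loose chip of brown board lying on the pan, 28 by 20 by 9 mm, 10 g; origin at the centre of its underside. May be absent.
- chip3: loose chip of brown board lying on the pan, 28 by 20 by 9 mm, 10 g; origin at the centre of its underside. May be absent.
- chip4: loose chip of brown board lying on the pan, 28 by 20 by 9 mm, 10 g; origin at the centre of its underside. May be absent.
- carrier: loose blue bottle carrier, 400 g, 184 mm square, open on top: floor 4 mm thick, outer walls 4 mm thick and 80 mm high, a cross of 4 mm dividers 70 mm high making four cells 88 mm square with centres at x = +-45, y = +-45 mm. Origin at the centre of its underside; z up.
- carrier_bar (a point): middle of the carrier's black handle bar, an 18 mm round bar 184 mm long along the carrier's x over its middle divider, axis 118 mm above the underside, held by a 12 mm square post at each end (x = +-86 mm)
- globe1: loose globe bottle, 120 g, 100 mm high: dark blue ball 60 mm across (centre 32 mm up) on a heavy round foot 50 mm across, with a turquoise cap 28 mm across from 68 to 100 mm above the foot; take it by the cap. Origin at the centre of its foot, z along its axis. Fragile: no faster than 0.3 m/s inside the carrier; a 20 mm drop or 25 N against it is too much. May be absent.
- globe2: loose globe bottle, 120 g, 100 mm high: dark blue ball 60 mm across (centre 32 mm up) on a heavy round foot 50 mm across, with a turquoise cap 28 mm across from 68 to 100 mm above the foot; take it by the cap. Origin at the centre of its foot, z along its axis. Fragile: no faster than 0.3 m/s inside the carrier; a 20 mm drop or 25 N against it is too much. May be absent.
- globe3: loose globe bottle, 120 g, 100 mm high: dark blue ball 60 mm across (centre 32 mm up) on a heavy round foot 50 mm across, with a turquoise cap 28 mm across from 68 to 100 mm above the foot; take it by the cap. Origin at the centre of its foot, z along its axis. Fragile: no faster than 0.3 m/s inside the carrier; a 20 mm drop or 25 N against it is too much. May be absent.
- globe4: loose globe bottle, 120 g, 100 mm high: dark blue ball 60 mm across (centre 32 mm up) on a heavy round foot 50 mm across, with a turquoise cap 28 mm across from 68 to 100 mm above the foot; take it by the cap. Origin at the centre of its foot, z along its axis. Fragile: no faster than 0.3 m/s inside the carrier; a 20 mm drop or 25 N against it is too much. May be absent.
- soap: bystander: yellow bottle 60 mm across, 140 mm high; origin at the centre of its underside
- gift_box: bystander: black closed box 85 by 140 by 45 mm; origin at the centre of its underside
- tape: bystander: brown roll of tape 90 mm across, 45 mm high; origin at the centre of its underside
Mind the look-alikes: they are no part of the job. What is shaped like the globe4 but pink is not meant.

How it is judged:
By the outcome, as a careful person would: the job done as asked, in the order asked, and still so for the second after the job is handed in, with the robot touching nothing.
Of chip1, chip2, chip3, chip4 only 3 to 4 are there at a start; the rules pass over those that are not, and their reading is None.
Of globe1, globe2, globe3, globe4 only 2 to 4 are there at a start; the rules pass over those that are not, and their reading is None.
At some moment in a run one of globe1, globe2, globe3, globe4 may be knocked a few centimetres aside while the robot is not near it.
It also fails if it takes over 210 s, if anything falls off the work surface, if the arm or the gripper's body presses on something with over 40 N, if the wrist force passes 120 N, or if a joint passes its speed limit or range.

## Robot

A 7-joint arm with a two-finger parallel gripper is mounted at the origin on the work surface. World frame = base frame: x ahead of the robot, y to its left, z up, the work surface at z = 0. Lengths are in mm, angles in rad, forces in N, time in s.
With the tool pointing down it reaches from about 425 to 825 mm from the base axis. Payload 3.6 kg.
Tool frame: the origin (TCP) lies midway between the tips of the shut fingers; the grasp point (between the pads) lies grasp_offset behind it (grasp_offset is the distance from the TCP to the grasp point, in mm); z points along the fingers, y is the direction in which the jaws open and shut (so a half turn about z gives the same grasp; the last joint's range is limited). The gripper opens to 93 mm and grips with 3 to 60 N. Pads are 15 mm wide; open, the fingers measure 128 mm over their backs; the gripper's body (75 mm by 188 mm) begins 65 mm behind the grasp point.
Start: joints at [1.135, 0.615, -0.013, 1.423, 0.008, 1.103, -0.04], TCP at [258.985, -596.145, 218.64] pointing down, gripper open.
Joint ranges: [-3.12, 3.12], [-0.3, 2.06], [-1.34, 1.32], [0.26, 2.42], [-1.36, 4.5], [0.01, 1.98], [-2.84, 2.84]. Speed limits (rad/s): [2.79, 2.79, 3.14, 3.14, 3.14, 3.14, 3.14].

## Interface

Orientations are given as a unit quaternion [w, x, y, z].
In Python, from plant import * gives the robot as it stands. The module is installed in compiled form; this text tells all that it offers.
- The arm moves only by the tool servo_tool, never from a script. Its argument "series" is a list of rows, each an object of numbers: "dx", "dy", "dz": the shift along the tool's x, y, z scaled (see below); "roll": the turn about the tool's z scaled (see below); "jaw": the closure, from 0 (fully open) to 1 (shut). A call has 1 to 5 rows; each row shifts and turns the commanded pose from where the row before left it, along the tool's axes as they then stand; what a row does not reach is not made up. The controller multiplies each number of a shift by 25 cm and each number of a turn by 8 degrees. A row lasts 1/10 s, in which the tool goes at most 50 mm and 8.59 degrees, less where a joint would pass 70% of its speed; a pose out of reach is approached as far as the arm can. A call with a number of a shift or a turn outside -1 to 1 is refused whole. A call with a gripper value outside its range is refused whole. The fingers move at their own pace and stop on an object; "force" is the grip in N (left out, the last holds). Time passes only in rows, so rows that do not move let the fingers close. It gives the time, the measured TCP pose, the force and the opening at its end, in the units of the state.
- get_state(): the state, without advancing time (a new reading comes with each control period).
- get_image(name): name is "scene" or "top"; returns a dict with "image" (480x640x3 uint8, red, green, blue), "range_z" (480x640 float32, mm along the optical axis (not along the pixel's ray), 0 where there is no reading), "mtx" (3x3 intrinsics, pixels), "rvec" (rotation vector, rad) and "tvec" (3), from world to camera coordinates, as OpenCV has them. Camera axes: x right, y down, z forward; pixel columns grow to the right and rows downward; lengths in mm; the calibration is good to about 2 mm. A picture is of the moment at which its call begins.
- sign_off(): hands the job in, once; it reports no verdict.
Trained networks look in the newest picture that a camera, given by its name, has taken for a name from the list of things; names that differ only in an ending like _2 or _b are one class to them, and where a whole thing is asked for, a point or a joint stands for the part that bears it (a point fixed in the world has none). Each returns a list of dicts, best first, with "confidence" (0 to 1); they miss things now and then, are a little off and sometimes report something else, mostly with a low value. They report only what shows in the picture. A call takes as long as a camera call. They do not tell look-alikes from the thing itself.
- boxes_of(camera, label): "point" ([row, column] as shares, 0 to 1, of the picture: columns of its width, rows of its height, amid what is visible of it).
The state is a dict: "t": time; "joint_pos": joint angles; "joint_vel": joint speeds; "joint_torque": joint torques, N m; "ee_pos": TCP position; "tool_rot": TCP orientation; "force": force on the tool from outside, world axes, zero at the start; "moment": the same for the moment, N m; "opening": finger opening in mm.
Only numpy, scipy, OpenCV 4.12 (cv2) and the standard library are available. Lean on these libraries where they do the work, as an engineer would, in place of code of your own. Each camera call takes 0.05 s, during which the arm holds its last target.

## Working session

There is one attempt and no reset: what is moved stays moved. The work goes in short steps, Python scripts to look and compute and a tool call to move; the robot and the scene stay as the last step left them, time stands still between calls to the robot, and variables do not carry over. Pictures are saved under pics/ and viewed, and the job is handed in when it is done.

Besides the shell and the picture viewer there is one more tool, called after "Request:" as name(argument=value, ...) on one line, values as JSON. servo_tool: Moves the arm, as the interface text tells. Shifts and turns lie within -1 to 1; 1 stands for 25 cm of shift or 8 degrees of turn. Its arguments: {"type":"object","properties":{"series":{"type":"array"},"force":{"type":"number"}},"required":["series"]}

```bash
mkdir -p pics; ls; cat > h.py <<'E'
from plant import *
import numpy as np, cv2
def snap(cam,fn=None):
    d=get_image(cam)
    if fn: cv2.imwrite('pics/'+fn,d['image'][:,:,::-1])
    return d
def world(d,r,c,z=None):
    R=cv2.Rodrigues(np.array(d['rvec'],float))[0]; t=np.array(d['tvec'],float).ravel()
    ray=np.linalg.inv(d['mtx'])@np.array([c,r,1.0])
    if z is None:
        zz=float(d['range_z'][int(round(r)),int(round(c))]); return R.T@(ray*zz-t)
    C=-R.T@t; v=R.T@ray; return C+v*(z-C[2])/v[2]
def cloud(d):
    R=cv2.Rodrigues(np.array(d['rvec'],float))[0]; t=np.array(d['tvec'],float).ravel()
    c,r=np.meshgrid(np.arange(640),np.arange(480))
    P=np.stack([c,r,np.ones_like(c)],-1)@np.linalg.inv(d['mtx']).T*d['range_z'][...,None]
    return (P-t)@R
def proj(d,p):
    return cv2.projectPoints(np.array(p,float).reshape(-1,1,3),np.array(d['rvec'],float),np.array(d['tvec'],float),np.array(d['mtx'],float),None)[0].reshape(-1,2)
E
python3 - <<'E'
from h import *
s=get_state(); print(s)
for c in('scene','top'):
    d=snap(c,c+'0.png'); print(c,d['mtx'],d['rvec'],d['tvec'])
    for l in ['scale','stand','scraper','chip1','carrier','globe1','soap','gift_box','tape','tare','scraper_head','carrier_bar']:
        print(l,[(round(o['confidence'],2),round(o['point'][0]*480),round(o['point'][1]*640)) for o in boxes_of(c,l)])
E
```

```text
pics
{'t': 0.0, 'joint_pos': array([ 1.13452052,  0.61588617, -0.01259891,  1.42488686,  0.00810852,
        1.10341007, -0.0403805 ]), 'joint_vel': array([ 0.002011  ,  0.00130018, -0.00029967, -0.00071064,  0.00059527,
        0.00023761, -0.00062383]), 'joint_torque': array([-6.80561752e-04, -4.58941233e+01,  2.08899141e-01, -1.65745032e+01,
       -6.10206742e-02,  2.05467618e-02,  2.31955664e-04]), 'ee_pos': array([ 258.64359776, -595.46075677,  217.50668003]), 'tool_rot': array([-1.23765598e-03,  9.79075324e-01,  2.03494218e-01, -2.84858695e-04]), 'force': array([-0.31401076,  0.37516535, -0.62856315]), 'moment': array([-0.04476725,  0.01966518, -0.01181213]), 'opening': 92.83817648603906}
scene [[624.21543913   0.         315.41882666]
 [  0.         624.21543913 247.05759147]
 [  0.           0.           1.        ]] [ 1.55598528  1.76169019 -0.92473724] [  23.95443225 -195.27138837 2224.07476108]
scale [(0.8, 286, 311)]
stand [(0.87, 289, 169), (0.71, 254, 172)]
scraper [(0.96, 258, 174)]
chip1 [(0.49, 271, 312), (0.48, 263, 290), (0.28, 284, 412)]
carrier [(0.5, 286, 311)]
[... 325 characters left out ...]
55.21602506   0.         315.17781745]
 [  0.         455.21602506 240.43999715]
 [  0.           0.           1.        ]] [ 2.15515561 -2.15345202  0.16643465] [ 18.07791896 586.30692242 983.68128126]
scale [(0.69, 208, 479), (0.58, 250, 314)]
stand [(0.87, 219, 463)]
scraper [(0.88, 208, 480), (0.38, 291, 185)]
chip1 [(0.48, 262, 307), (0.33, 154, 309)]
carrier [(0.67, 317, 491)]
globe1 [(0.87, 248, 133), (0.85, 204, 134), (0.75, 292, 185), (0.74, 258, 187), (0.72, 329, 231), (0.69, 299, 132)]
soap []
gift_box [(0.9, 153, 308), (0.7, 250, 311)]
tape [(0.72, 151, 400), (0.43, 211, 481)]
tare [(0.55, 309, 355)]
scraper_head [(0.89, 206, 481), (0.73, 315, 491)]
carrier_bar [(0.93, 315, 490)]
```

View pics/scene0.png

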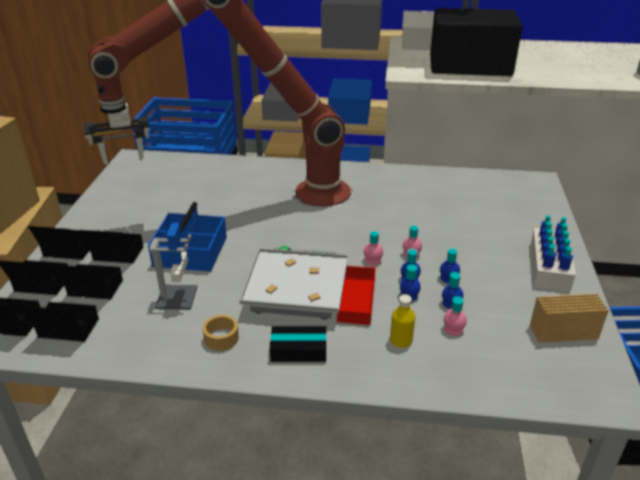

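View pics/top0.png

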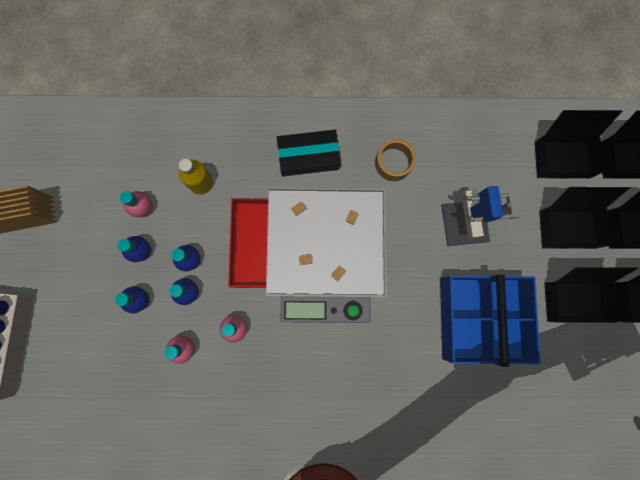

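Four chips on the pan (top: (209,299),(217,352),(259,306),(273,339)); four blue globes (top row,col (248,133),(299,132),(258,187),(292,185)). The three pink ones ((204,137),(349,180),(328,233)) are look-alikes. The stand is at (220,470) with the scraper out to image right, and the carrier is at (320,490).

```bash
cat > m.py <<'E'
from h import *
d=snap('top'); P=cloud(d); im=d['image']
np.savez('t0.npz',P=P,im=im)
def rect(mask,name):
    p=P[mask][:,:2].astype(np.float32); r=cv2.minAreaRect(p); print(name,len(p),[np.round(x,1) for x in r], 'zmed',np.median(P[mask][:,2]).round(1))
Z=P[...,2]; X=P[...,0];Y=P[...,1]
print('z table',np.median(Z[350:400,200:300]))
hsv=cv2.cvtColor(im,cv2.COLOR_RGB2HSV); H,S,V=[hsv[...,i].astype(int) for i in range(3)]
c,r=np.meshgrid(np.arange(640),np.arange(480))
def box(r0,r1,c0,c1): return (r>=r0)&(r<r1)&(c>=c0)&(c<c1)
rect(box(180,300,262,392)&(Z>50)&(Z<62),'pan')
rect(box(180,300,262,392)&(Z>62)&(Z<75),'rim')
rect(box(190,300,225,275)&(H<8)&(S>150),'tray')
rect(box(298,325,275,375)&(Z>25)&(Z<40),'panel')
rect(box(298,325,335,370)&(H>45)&(H<80)&(S>100),'tare')
rect(box(270,370,430,545)&(Z>74)&(Z<86),'carrier walls')
rect(box(260,375,430,545)&(Z>100)&(Z<135),'bar')
rect(box(170,260,430,530)&(Z>180)&(Z<250),'stand hi')
rect(box(170,260,430,530)&(Z>218)&(Z<250),'head top')
rect(box(170,260,430,530)&(H>95)&(H<130)&(S>120)&(Z>210),'head blue')
rect(box(170,260,430,530)&(Z>3)&(Z<25),'foot')
rect(box(170,260,430,530)&(Z>175)&(Z<192),'prongs')
for rr in range(185,236,3): print(rr,[int(Z[rr,k]) for k in range(444,524,3)])
m=(H>82)&(H<95)&(S>140)&(c<250)&(Z>80)
n,l,st,ce=cv2.connectedComponentsWithStats(m.astype(np.uint8))
for i in range(1,n):
    if st[i,4]>30:
        q=l==i; zz=Z[q]; t=q&(Z>96)
        rr,cc=ce[i][1],ce[i][0]
        # ball color nearby
        print('cap',ce[i].round(),st[i,4],'top',np.median(P[t],0).round(1),P[t].mean(0).round(1), world(d,*[P[t].shape and np.argwhere(t).mean(0)[k] for k in (0,1)],100).round(1))
E
python3 m.py; python3 - <<'E'
import sys; sys.path.insert(0,'.')
import cv2
im=cv2.imread('pics/top0.png'); 
a=cv2.resize(im[170:375,425:545],None,fx=3,fy=3,interpolation=2);cv2.imwrite('pics/c1.png',a[:600])
b=cv2.resize(im[180:370,100:260],None,fx=3,fy=3,interpolation=2);cv2.imwrite('pics/c2.png',b)
E
```

```text
z table 1.2584317214098522
pan 11503 [array([579.8,  -4. ]), array([256.9, 237.2]), np.float64(89.6)] zmed 57.3
rim 1272 [array([581.4,  -6.2]), array([259.9, 240.8]), np.float64(89.4)] zmed 67.1
tray 3247 [array([563.2, 120.6]), array([180.1, 239.9]), np.float64(89.3)] zmed 4.8
panel 1903 [array([431.4,  -4.9]), array([ 53. , 199.3]), np.float64(0.0)] zmed 33.9
tare 117 [array([430.4, -62.9]), array([23.6, 23.9]), np.float64(90.0)] zmed 54.6
carrier walls 870 [array([ 412.9, -362. ]), array([187.1, 184. ]), np.float64(89.3)] zmed 80.2
bar 898 [array([ 412.7, -361.2]), array([ 19.5, 183.5]), np.float64(89.0)] zmed 126.1
stand hi 1090 [array([ 634.4, -327.9]), array([ 59.8, 105.1]), np.float64(5.7)] zmed 207.7
head top 461 [array([ 632.9, -313.5]), array([59.8, 23. ]), np.float64(5.9)] zmed 233.2
head blue 508 [array([ 531.5, -157.5]), array([ 57.9, 414.9]), np.float64(33.2)] zmed 232.8
foot 2057 [array([ 657. , -372.1]), array([239.6, 219.7]), np.float64(88.4)] zmed 7.7
prongs 440 [array([ 635.1, -329.6]), array([ 58.3, 101.1]), np.float64(9.5)] zmed 185.5
185 [0, -2, 1, 2, 3, 0, 1, 
[... 1811 characters left out ...]
, 3, -1]
233 [0, 9, 11, 13, 12, 8, 9, 13, 103, 122, 123, 126, 127, 125, 9, 4, 0, 0, 3, 2, 0, 0, 1, -2, 2, -2, 3]
cap [127. 198.] 162 top [670.4 423.2 101.4] [668.7 420.2 108.5] [670.8 423.7 100. ]
cap [125. 245.] 174 top [567.5 421.5 101.3] [567.5 421.7 101.2] [567.6 422.2 100. ]
cap [179. 255.] 161 top [546.5 307.1 101.2] [544.9 301.3 122.5] [547.3 307.8 100. ]
cap [177. 290.] 161 top [473.2 308.1 101.3] [472.5 306.2 108. ] [472.7 308.6 100. ]
cap [123. 299.] 180 top [454.7 420.3 101.4] [454.5 420.  101.2] [454.5 420.5 100. ]
cap [228. 330.] 136 top [391.6 198.3 101.2] [392.4 198.2 101.3] [392.3 198.4 100. ]
cap [172. 352.] 162 top [347.7 313.4 101. ] [347.6 313.1 101. ] [347.5 313.4 100. ]
```

```bash
python3 -c "
import cv2,numpy as np
a=cv2.imread('pics/c1.png');b=cv2.imread('pics/c2.png')
c=np.zeros((600,800,3),np.uint8);c[:,:300]=a[:600,:300];c[:570,310:790]=b;cv2.imwrite('pics/c3.png',c)"
```

```text
(no output)
```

View pics/c3.png

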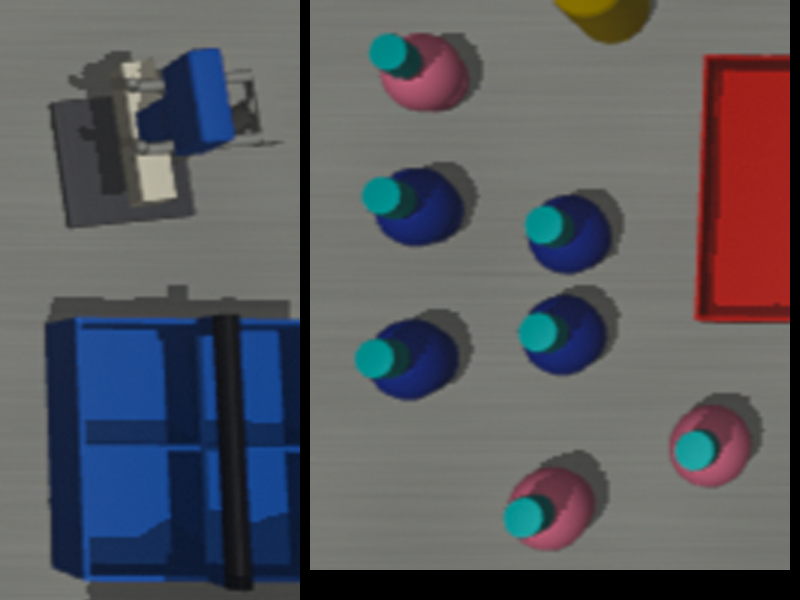

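Zoomed: blade (cream) is under the head, with upturned tips at the image-left (+y) side of the fork, so the scraper is drawn out towards +y. The blue globes are confirmed against the pink ones.

```bash
cat >> h.py <<'E'
import math
def pose():
    s=get_state(); w,x,y,z=s['tool_rot']
    R=cv2.Rodrigues(np.zeros(3))[0]
    from scipy.spatial.transform import Rotation as Ro
    R=Ro.from_quat([x,y,z,w]).as_matrix()
    return s,s['ee_pos'],R
def go(x,y,z,yaw=None):
    """remaining to TCP target in tool units, yaw=angle of tool x (deg)"""
    s,p,R=pose(); a=math.degrees(math.atan2(R[1,0],R[0,0]))
    v=np.array([x,y,z])-p
    roll=0 if yaw is None else -(yaw-a)/8
    ang=a if yaw is None else yaw
    c,sn=math.cos(math.radians(ang)),math.sin(math.radians(ang))
    print('t %.1f at'%s['t'],p.round(1),'yaw %.2f tilt %.2f'%(a,math.degrees(math.acos(-R[2,2]))),'F',s['force'].round(1),'op %.1f'%s['opening'])
    print(' -> first roll %.3f then dx %.4f dy %.4f dz %.4f (dist %.0f)'%(roll,(v[0]*c+v[1]*sn)/250,(v[0]*sn-v[1]*c)/250,-v[2]/250,np.linalg.norm(v)))
E
python3 - <<'E'
from h import *
import plant
print([n for n in dir(plant) if not n.startswith('_')], globals().get('grasp_offset'))
d=dict(np.load('t0.npz')); P=d['P']; im=d['im']
hsv=cv2.cvtColor(im,cv2.COLOR_RGB2HSV)
m=(hsv[...,0]<25)&(hsv[...,1]>70)
m[:192]=0;m[292:]=0;m[:,:272]=0;m[:,384:]=0
n,l,st,ce=cv2.connectedComponentsWithStats(m.astype(np.uint8))
for i in range(1,n):
    if st[i,4]>20: print(ce[i].round(),st[i,4],P[l==i].mean(0).round(1))
go(633,-313.5,290,5.9)
E
```

```text
['MotionError', 'boxes_of', 'get_image', 'get_state', 'grasp_offset', 'sign_off'] 18.8
[298. 208.] 107 [655.5  56.1  66.6]
[352. 217.] 104 [635.8 -62.   66.1]
[305. 259.] 109 [541.3  40.8  66.1]
[338. 273.] 112 [510.5 -30.3  74.5]
t 1.4 at [ 259.  -596.2  218.6] yaw 23.48 tilt 0.00 F [-0.6  0.   0.6] op 93.4
 -> first roll 2.197 then dx 1.6044 dy -0.9709 dz -0.2854 (dist 474)
```

Request:
servo_tool(series=[{"roll":0.733,"dz":-0.1,"jaw":0.3},{"roll":0.732,"dz":-0.1,"jaw":0.3},{"roll":0.732,"dz":-0.0854,"jaw":0.3},{"dx":0.16,"dy":-0.097,"jaw":0.3},{"dx":0.16,"dy":-0.097,"jaw":0.3}])

```text
invalid input at $.series[0]: expected keys dx, dy, dz, roll, jaw
```

Request:
servo_tool(series=[{"dx":0.16,"dy":-0.097,"jaw":0.3},{"dx":0.16,"dy":-0.097,"jaw":0.3},{"dx":0.16,"dy":-0.097,"jaw":0.3},{"dx":0.16,"dy":-0.097,"jaw":0.3},{"dx":0.16,"dy":-0.097,"jaw":0.3}])

```text
invalid input at $.series[0]: expected keys dx, dy, dz, roll, jaw
```

Request:
servo_tool(series=[{"dx":0.16,"dy":-0.097,"jaw":0.3},{"dx":0.16,"dy":-0.097,"jaw":0.3},{"dx":0.16,"dy":-0.097,"jaw":0.3},{"jaw":0.3},{"jaw":0.3}])

```text
invalid input at $.series[0]: expected keys dx, dy, dz, roll, jaw
```

```bash
python3 -c "
from h import *
go(633,-313.5,192,5.9)"
```

```text
t 1.4 at [ 259.  -596.2  218.6] yaw 23.48 tilt 0.00 F [-0.6  0.   0.6] op 93.4
 -> first roll 2.197 then dx 1.6044 dy -0.9709 dz 0.1066 (dist 470)
```

All keys are needed in every row.

Request:
servo_tool(series=[{"dx":0,"dy":0,"roll":0.733,"dz":-0.1,"jaw":0.3},{"dx":0,"dy":0,"roll":0.732,"dz":-0.1,"jaw":0.3},{"dx":0,"dy":0,"roll":0.732,"dz":-0.0854,"jaw":0.3},{"dx":0.16,"dy":-0.097,"dz":0,"roll":0,"jaw":0.3},{"dx":0.16,"dy":-0.097,"dz":0,"roll":0,"jaw":0.3}], force=25)

```text
t: 1.85
ee_pos: [333.0, -540.5, 291.1]
tool_rot: [0.001, 0.999, 0.049, 0.0]
force: [0.9, -0.3, -0.4]
opening: 65.6
```

Request:
servo_tool(series=[{"dx":0.16,"dy":-0.097,"dz":0,"roll":0,"jaw":0.3},{"dx":0.16,"dy":-0.097,"dz":0,"roll":0,"jaw":0.3},{"dx":0.16,"dy":-0.097,"dz":0,"roll":0,"jaw":0.3},{"dx":0.16,"dy":-0.097,"dz":0,"roll":0,"jaw":0.3},{"dx":0.16,"dy":-0.097,"dz":0,"roll":0,"jaw":0.3}])

```text
t: 2.35
ee_pos: [521.4, -397.2, 290.2]
tool_rot: [0.0, 0.999, 0.051, 0.0]
force: [-0.0, -0.1, 0.7]
opening: 65.1
```

Request:
servo_tool(series=[{"dx":0.16,"dy":-0.097,"dz":0,"roll":0,"jaw":0.3},{"dx":0.16,"dy":-0.097,"dz":0,"roll":0,"jaw":0.3},{"dx":0.16,"dy":-0.097,"dz":0,"roll":0,"jaw":0.3},{"dx":0,"dy":0,"dz":0,"roll":0,"jaw":0.3},{"dx":0,"dy":0,"dz":0,"roll":0,"jaw":0.3}])

```text
t: 2.85
ee_pos: [632.8, -312.3, 289.3]
tool_rot: [-0.0, 0.999, 0.053, -0.0]
force: [-1.3, -0.1, -0.7]
opening: 65.2
```

```bash
python3 -c "
from h import *
go(633,-313.5,192,5.9)"
```

```text
t 2.9 at [ 632.8 -312.3  289.3] yaw 6.09 tilt 0.06 F [-1.3 -0.1 -0.7] op 65.2
 -> first roll 0.023 then dx 0.0005 dy 0.0051 dz 0.3890 (dist 97)
```

Request:
servo_tool(series=[{"dx":0,"dy":0.005,"dz":0.1,"roll":0.02,"jaw":0.3},{"dx":0,"dy":0,"dz":0.1,"roll":0,"jaw":0.3},{"dx":0,"dy":0,"dz":0.1,"roll":0,"jaw":0.3},{"dx":0,"dy":0,"dz":0.09,"roll":0,"jaw":0.3},{"dx":0,"dy":0,"dz":0,"roll":0,"jaw":0.3}])

```text
t: 3.35
ee_pos: [628.1, -316.4, 189.0]
tool_rot: [-0.001, 0.999, 0.048, -0.004]
force: [0.5, 0.4, -0.5]
opening: 64.9
```

Request:
servo_tool(series=[{"dx":0,"dy":0,"dz":0,"roll":0,"jaw":1},{"dx":0,"dy":0,"dz":0,"roll":0,"jaw":1},{"dx":0,"dy":0,"dz":0,"roll":0,"jaw":1},{"dx":0,"dy":0,"dz":0,"roll":0,"jaw":1},{"dx":0,"dy":0,"dz":0,"roll":0,"jaw":1}], force=40)

```text
t: 3.85
ee_pos: [632.3, -315.1, 193.2]
tool_rot: [0.0, 0.999, 0.05, 0.001]
force: [-0.4, -0.4, -0.9]
opening: 29.5
```

```bash
python3 -c "
from h import *
d=snap('scene','s1.png'); cv2.imwrite('pics/s1c.png',cv2.resize(d['image'][180:330,100:300,::-1],None,fx=3,fy=3))
go(633,-313.5,192,5.9)"
```

```text
t 3.9 at [ 632.2 -315.   193. ] yaw 5.76 tilt 0.04 F [ 0.4  0.5 -0.4] op 25.8
 -> first roll -0.018 then dx 0.0037 dy -0.0057 dz 0.0039 (dist 2)
```

View pics/s1c.png

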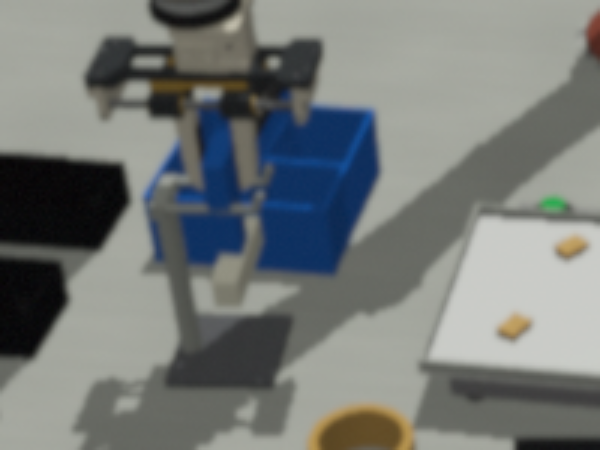

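The fingers are astride the blue head (crop 215,150) and still closing. I'll finish closing, then lift 30 mm and look at the force.

Request:
servo_tool(series=[{"dx":0,"dy":0,"dz":0,"roll":0,"jaw":1},{"dx":0,"dy":0,"dz":0,"roll":0,"jaw":1},{"dx":0,"dy":0,"dz":0,"roll":0,"jaw":1},{"dx":0,"dy":0,"dz":-0.06,"roll":0,"jaw":1},{"dx":0,"dy":0,"dz":-0.06,"roll":0,"jaw":1}])

```text
t: 4.4
ee_pos: [631.2, -314.6, 221.3]
tool_rot: [-0.001, 0.999, 0.05, -0.002]
force: [0.6, -0.0, -3.2]
opening: 22.2
```

Request:
servo_tool(series=[{"dx":0,"dy":0,"dz":-0.01,"roll":0,"jaw":1},{"dx":0,"dy":0,"dz":0,"roll":0,"jaw":1},{"dx":0,"dy":0,"dz":0,"roll":0,"jaw":1}])

```text
t: 4.7
ee_pos: [631.4, -314.6, 223.6]
tool_rot: [-0.001, 0.999, 0.05, -0.001]
force: [-0.2, -0.1, -2.2]
opening: 22.0
```

```bash
python3 -c "
from h import *
d=snap('scene','s2.png'); cv2.imwrite('pics/s2c.png',cv2.resize(d['image'][180:330,100:300,::-1],None,fx=3,fy=3))
go(633,-313.5,192,5.9)"
```

```text
t 4.8 at [ 631.4 -314.7  223.6] yaw 5.75 tilt 0.15 F [-0.4 -0.6 -1.7] op 21.7
 -> first roll -0.019 then dx 0.0070 dy -0.0040 dz 0.1263 (dist 32)
```

View pics/s2c.png

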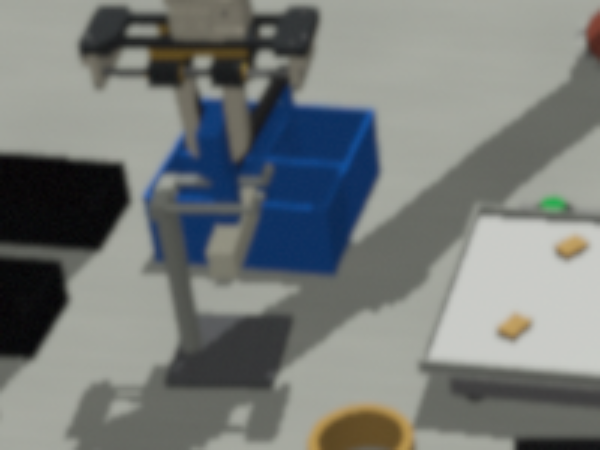

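Scraper lifted about 31 mm between the upturned tips (weight ~1.8 N). Now drawing it out to the stand's -x.

Request:
servo_tool(series=[{"dx":0,"dy":-0.08,"dz":0,"roll":0,"jaw":1},{"dx":0,"dy":-0.1,"dz":0,"roll":0,"jaw":1},{"dx":0,"dy":-0.12,"dz":0,"roll":0,"jaw":1},{"dx":0,"dy":-0.12,"dz":0,"roll":-0.4,"jaw":1},{"dx":0,"dy":-0.1,"dz":0,"roll":-0.38,"jaw":1}])

```text
t: 5.25
ee_pos: [617.2, -183.4, 224.1]
tool_rot: [-0.001, 0.994, 0.106, -0.001]
force: [0.4, -0.0, -1.4]
opening: 22.0
```

```bash
python3 -c "
from h import *
go(638,-103,175,12)"
```

```text
t 5.2 at [ 617.2 -183.4  224.1] yaw 12.20 tilt 0.12 F [ 0.4 -0.  -1.4] op 22.0
 -> first roll 0.025 then dx 0.1482 dy -0.2972 dz 0.1963 (dist 96)
```

Request:
servo_tool(series=[{"dx":0.05,"dy":-0.1,"dz":0,"roll":0.02,"jaw":1},{"dx":0.05,"dy":-0.1,"dz":0.04,"roll":0,"jaw":1},{"dx":0.048,"dy":-0.097,"dz":0.08,"roll":0,"jaw":1},{"dx":0,"dy":0,"dz":0.08,"roll":0,"jaw":1},{"dx":0,"dy":0,"dz":0,"roll":0,"jaw":1}])

```text
t: 5.75
ee_pos: [636.0, -103.7, 171.1]
tool_rot: [-0.001, 0.995, 0.104, -0.004]
force: [-0.0, -0.5, -1.9]
opening: 21.6
```

```bash
python3 -c "
from h import *
go(638,-103,156.5,12)
d=snap('top'); cv2.imwrite('pics/t2.png',cv2.resize(d['image'][170:330,220:420,::-1],None,fx=3,fy=3)); cv2.imwrite('pics/s3.png',cv2.resize(snap('scene')['image'][180:330,200:400,::-1],None,fx=3,fy=3))"
```

```text
t 5.8 at [ 636.  -103.7  171.1] yaw 11.97 tilt 0.50 F [-0.  -0.5 -1.9] op 21.6
 -> first roll -0.003 then dx 0.0086 dy -0.0011 dz 0.0583 (dist 15)
```

View pics/t2.png

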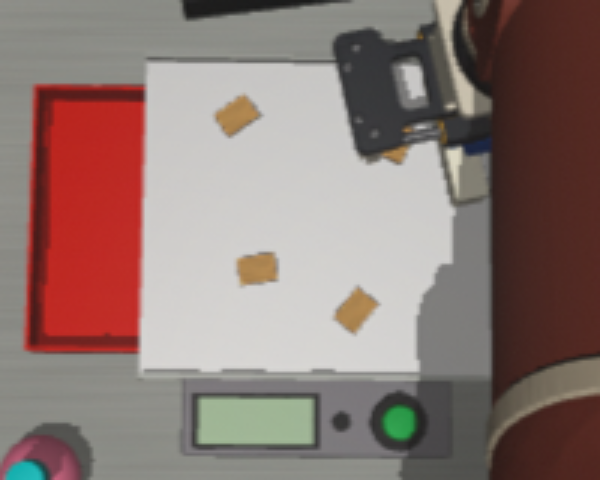

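View pics/s3.png

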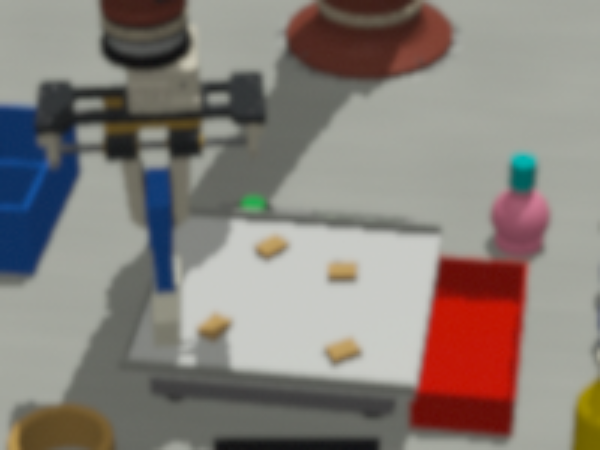

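Blade is over the pan behind the nearest chip (scene crop (325,215)). Lowering gently.

Request:
servo_tool(series=[{"dx":0.008,"dy":0,"dz":0.02,"roll":0,"jaw":1},{"dx":0,"dy":0,"dz":0.02,"roll":0,"jaw":1},{"dx":0,"dy":0,"dz":0.01,"roll":0,"jaw":1},{"dx":0,"dy":0,"dz":0,"roll":0,"jaw":1},{"dx":0,"dy":0,"dz":0,"roll":0,"jaw":1}])

```text
t: 6.35
ee_pos: [640.6, -105.3, 162.7]
tool_rot: [-0.0, 0.995, 0.103, 0.0]
force: [-0.0, 0.3, -1.9]
opening: 22.1
```

```bash
python3 -c "
from h import *
go(615,130,156.5,12)"
```

```text
t 6.3 at [ 640.6 -105.3  162.7] yaw 11.82 tilt 0.01 F [-0.   0.3 -1.9] op 22.1
 -> first roll -0.023 then dx 0.0957 dy -0.9419 dz 0.0247 (dist 237)
```

Request:
servo_tool(series=[{"dx":0,"dy":0,"dz":0.012,"roll":0,"jaw":1},{"dx":0,"dy":0,"dz":0.012,"roll":0,"jaw":1},{"dx":0,"dy":0,"dz":0,"roll":0,"jaw":1},{"dx":0,"dy":0,"dz":0,"roll":0,"jaw":1}])

```text
t: 6.75
ee_pos: [640.4, -105.1, 156.4]
tool_rot: [-0.0, 0.995, 0.103, -0.0]
force: [0.3, -0.4, -1.6]
opening: 22.0
```

Request:
servo_tool(series=[{"dx":0.005,"dy":-0.05,"dz":0,"roll":0,"jaw":1},{"dx":0.009,"dy":-0.09,"dz":0,"roll":0,"jaw":1},{"dx":0.009,"dy":-0.09,"dz":0,"roll":0,"jaw":1},{"dx":0.009,"dy":-0.09,"dz":0,"roll":0,"jaw":1},{"dx":0.009,"dy":-0.09,"dz":0,"roll":0,"jaw":1}])

```text
t: 7.25
ee_pos: [629.3, -0.4, 156.7]
tool_rot: [-0.0, 0.995, 0.104, 0.0]
force: [-0.1, -0.0, -2.5]
opening: 21.8
```

```bash
python3 -c "
from h import *
go(615,130,156.5,12)
snap('top');cv2.imwrite('pics/s4.png',cv2.resize(snap('scene')['image'][180:330,200:400,::-1],None,fx=3,fy=3))"
```

```text
t 7.2 at [ 6.293e+02 -4.000e-01  1.567e+02] yaw 11.89 tilt 0.05 F [-0.1 -0.  -2.5] op 21.8
 -> first roll -0.014 then dx 0.0526 dy -0.5221 dz 0.0009 (dist 131)
```

View pics/s4.png

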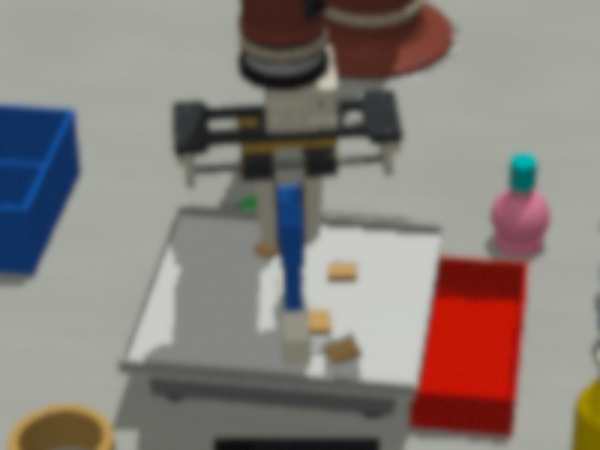

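The blade pushes the first chip ahead (crop (320,318)), and the next one is in its path (350,342). Continuing.

Request:
servo_tool(series=[{"dx":0.009,"dy":-0.09,"dz":0,"roll":0,"jaw":1},{"dx":0.009,"dy":-0.09,"dz":0,"roll":0,"jaw":1},{"dx":0.009,"dy":-0.09,"dz":0,"roll":0,"jaw":1},{"dx":0.009,"dy":-0.09,"dz":0,"roll":0,"jaw":1},{"dx":0.009,"dy":-0.08,"dz":0,"roll":0,"jaw":1}])

```text
t: 7.85
ee_pos: [617.9, 108.0, 156.7]
tool_rot: [0.0, 0.995, 0.103, 0.0]
force: [-0.9, -0.2, -2.2]
opening: 21.7
```

Request:
servo_tool(series=[{"dx":0.009,"dy":-0.06,"dz":0,"roll":0,"jaw":1},{"dx":0,"dy":-0.02,"dz":0,"roll":0,"jaw":1},{"dx":0,"dy":0,"dz":0,"roll":0,"jaw":1}])

```text
t: 8.15
ee_pos: [616.0, 127.6, 156.5]
tool_rot: [0.0, 0.995, 0.104, -0.0]
force: [0.5, -0.4, -1.0]
opening: 21.8
```

```bash
python3 -c "
from h import *
go(520,-75,180,5.9)
snap('top','t5.png');cv2.imwrite('pics/s5.png',cv2.resize(snap('scene')['image'][180:330,200:400,::-1],None,fx=3,fy=3))"
```

```text
t 8.2 at [616.  127.6 156.5] yaw 11.89 tilt 0.01 F [ 0.5 -0.4 -1. ] op 21.8
 -> first roll 0.748 then dx -0.4653 dy 0.7668 dz -0.0940 (dist 225)
```

View pics/s5.png

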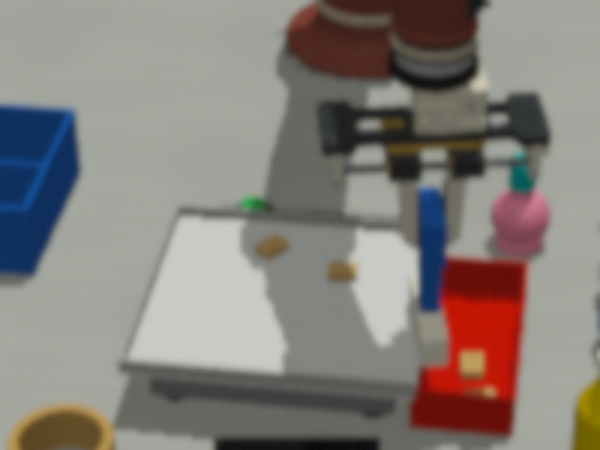

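View pics/t5.png

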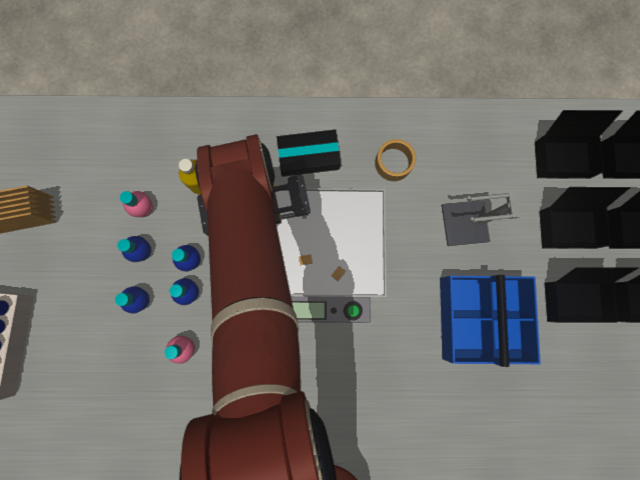

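Two chips in the tray, two left on the pan (top (259,306),(273,339)). Lift, turn and go back for the second lane.

Request:
servo_tool(series=[{"dx":0,"dy":0,"dz":-0.06,"roll":0,"jaw":1},{"dx":0,"dy":0,"dz":-0.06,"roll":0.9,"jaw":1},{"dx":0,"dy":0,"dz":0,"roll":0.95,"jaw":1}])

```text
t: 8.55
ee_pos: [618.1, 125.3, 189.0]
tool_rot: [-0.0, 1.0, -0.03, 0.003]
force: [0.5, 0.1, -1.2]
opening: 21.4
```

```bash
python3 -c "
from h import *
go(523,-72,180,-3)"
```

```text
t 8.6 at [618.1 125.3 189. ] yaw -3.45 tilt 0.30 F [ 0.5  0.1 -1.2] op 21.4
 -> first roll -0.056 then dx -0.3387 dy 0.8080 dz 0.0360 (dist 219)
```

Request:
servo_tool(series=[{"dx":-0.068,"dy":0.162,"dz":0,"roll":0,"jaw":1},{"dx":-0.068,"dy":0.162,"dz":0,"roll":0,"jaw":1},{"dx":-0.068,"dy":0.162,"dz":0,"roll":0,"jaw":1},{"dx":-0.068,"dy":0.162,"dz":0,"roll":0,"jaw":1},{"dx":-0.068,"dy":0.162,"dz":0,"roll":0,"jaw":1}])

```text
t: 9.05
ee_pos: [519.6, -73.9, 186.9]
tool_rot: [0.001, 1.0, -0.027, 0.0]
force: [1.1, -0.3, -2.3]
opening: 21.4
```

Request:
servo_tool(series=[{"dx":0,"dy":0,"dz":0.03,"roll":0,"jaw":1},{"dx":0,"dy":0,"dz":0.03,"roll":0,"jaw":1},{"dx":0,"dy":0,"dz":0,"roll":0,"jaw":1},{"dx":0,"dy":0,"dz":0,"roll":0,"jaw":1}])

```text
t: 9.45
ee_pos: [521.2, -69.2, 171.2]
tool_rot: [-0.0, 1.0, -0.025, -0.0]
force: [0.4, 0.9, -1.9]
opening: 21.9
```

```bash
python3 -c "
from h import *
go(525,-72,156.5,-3)
cv2.imwrite('pics/s6.png',cv2.resize(snap('scene')['image'][180:330,200:400,::-1],None,fx=3,fy=3))"
```

```text
t 9.4 at [521.2 -69.2 171.2] yaw -2.84 tilt 0.05 F [ 0.4  0.9 -1.9] op 21.9
 -> first roll 0.020 then dx 0.0157 dy 0.0104 dz 0.0590 (dist 15)
```

View pics/s6.png

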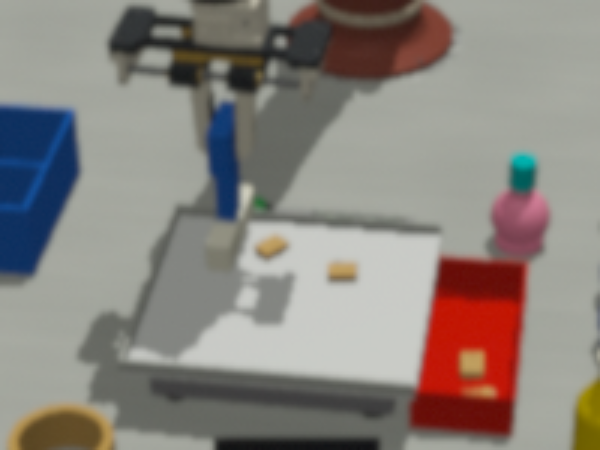

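The blade is behind the two remaining chips (crop (245,270),(270,342)). Lowering, then sweeping about 200 mm.

Request:
servo_tool(series=[{"dx":0.012,"dy":0.01,"dz":0.02,"roll":0,"jaw":1},{"dx":0,"dy":0,"dz":0.02,"roll":0,"jaw":1},{"dx":0,"dy":0,"dz":0.018,"roll":0,"jaw":1},{"dx":0,"dy":0,"dz":0,"roll":0,"jaw":1},{"dx":0,"dy":0,"dz":0,"roll":0,"jaw":1}])

```text
t: 10.0
ee_pos: [523.4, -73.1, 156.8]
tool_rot: [-0.0, 1.0, -0.026, -0.0]
force: [0.7, -0.6, -2.3]
opening: 21.9
```

Request:
servo_tool(series=[{"dx":0,"dy":-0.05,"dz":0,"roll":0,"jaw":1},{"dx":0,"dy":-0.09,"dz":0,"roll":0,"jaw":1},{"dx":0,"dy":-0.09,"dz":0,"roll":0,"jaw":1},{"dx":0,"dy":-0.09,"dz":0,"roll":0,"jaw":1},{"dx":0,"dy":-0.09,"dz":0,"roll":0,"jaw":1}])

```text
t: 10.5
ee_pos: [528.9, 31.3, 157.3]
tool_rot: [-0.0, 1.0, -0.025, 0.0]
force: [0.6, 0.2, -1.5]
opening: 21.7
```

```bash
python3 -c "
from h import *
go(532,122,156.5,-3)
cv2.imwrite('pics/s7.png',cv2.resize(snap('scene')['image'][180:330,200:400,::-1],None,fx=3,fy=3))"
```

```text
t 10.5 at [528.9  31.3 157.3] yaw -2.92 tilt 0.05 F [ 0.6  0.2 -1.5] op 21.7
 -> first roll 0.010 then dx -0.0067 dy -0.3631 dz 0.0034 (dist 91)
```

View pics/s7.png

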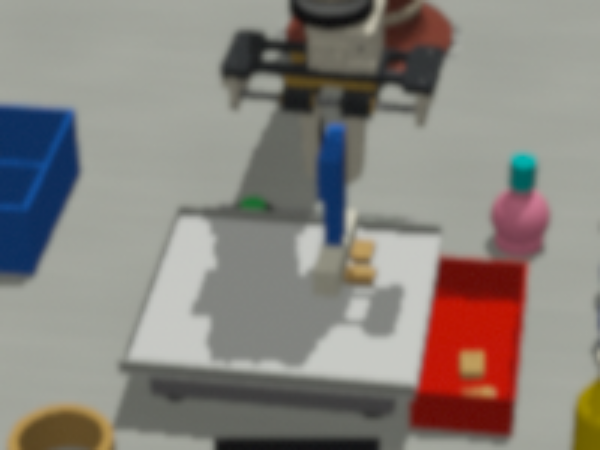

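Request:
servo_tool(series=[{"dx":0.012,"dy":-0.08,"dz":0.001,"roll":0,"jaw":1},{"dx":0.012,"dy":-0.08,"dz":0,"roll":0,"jaw":1},{"dx":0.012,"dy":-0.08,"dz":0,"roll":0,"jaw":1},{"dx":0.006,"dy":-0.08,"dz":0,"roll":0,"jaw":1},{"dx":0,"dy":-0.045,"dz":0,"roll":0,"jaw":1}])

```text
t: 11.05
ee_pos: [544.1, 123.0, 156.9]
tool_rot: [-0.001, 1.0, -0.024, 0.0]
force: [-0.6, -0.2, -1.9]
opening: 21.8
```

Request:
servo_tool(series=[{"dx":0,"dy":0,"dz":0,"roll":0,"jaw":1},{"dx":0,"dy":0,"dz":0,"roll":0,"jaw":1},{"dx":0,"dy":0,"dz":-0.08,"roll":0,"jaw":1},{"dx":0,"dy":0,"dz":-0.1,"roll":0,"jaw":1}])

```text
t: 11.45
ee_pos: [543.0, 117.5, 201.1]
tool_rot: [0.001, 1.0, -0.027, -0.002]
force: [-0.0, 0.1, -1.6]
opening: 21.9
```

```bash
python3 -c "
from h import *
go(618,-183,224,5.9)
cv2.imwrite('pics/s8.png',cv2.resize(snap('scene')['image'][180:330,200:400,::-1],None,fx=3,fy=3))"
```

```text
t 11.4 at [543.  117.5 201.1] yaw -3.13 tilt 0.25 F [-0.   0.1 -1.6] op 21.9
 -> first roll -1.129 then dx 0.1749 dy 1.2263 dz -0.0915 (dist 311)
```

View pics/s8.png

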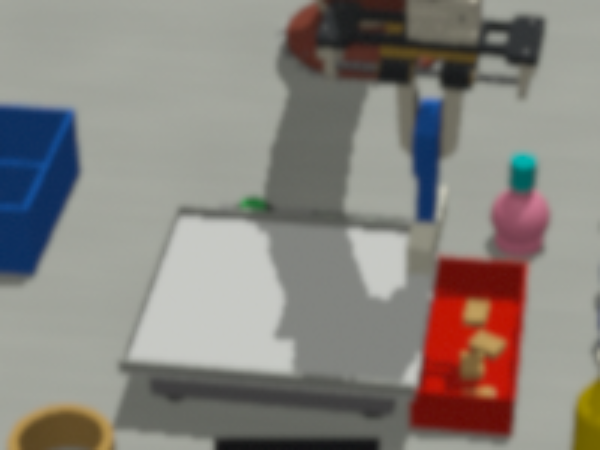

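All four chips lie in the red tray (crop (312,476),(343,488),(363,472),(392,485)) and the pan is empty. Returning the scraper to its drawn-out point.

Request:
servo_tool(series=[{"dx":0,"dy":0,"dz":-0.09,"roll":-0.6,"jaw":1},{"dx":0,"dy":0,"dz":0,"roll":-0.529,"jaw":1},{"dx":0.022,"dy":0.15,"dz":0,"roll":0,"jaw":1},{"dx":0.022,"dy":0.15,"dz":0,"roll":0,"jaw":1},{"dx":0.022,"dy":0.15,"dz":0,"roll":0,"jaw":1}])

```text
t: 12.0
ee_pos: [572.2, 6.8, 223.9]
tool_rot: [0.0, 0.999, 0.052, -0.0]
force: [0.2, -0.5, -1.8]
opening: 21.9
```

Request:
servo_tool(series=[{"dx":0.022,"dy":0.15,"dz":0,"roll":0,"jaw":1},{"dx":0.022,"dy":0.15,"dz":0,"roll":0,"jaw":1},{"dx":0.022,"dy":0.15,"dz":0,"roll":0,"jaw":1},{"dx":0.022,"dy":0.15,"dz":0,"roll":0,"jaw":1},{"dx":0.022,"dy":0.15,"dz":0,"roll":0,"jaw":1}])

```text
t: 12.5
ee_pos: [618.8, -177.1, 223.6]
tool_rot: [0.0, 0.999, 0.052, -0.001]
force: [0.5, 0.6, -1.1]
opening: 21.9
```

Request:
servo_tool(series=[{"dx":0,"dy":0,"dz":0,"roll":0,"jaw":1},{"dx":0,"dy":0,"dz":0,"roll":0,"jaw":1},{"dx":0,"dy":0,"dz":0,"roll":0,"jaw":1}])

```text
t: 12.8
ee_pos: [619.0, -173.0, 223.7]
tool_rot: [-0.001, 0.999, 0.053, -0.0]
force: [0.7, 0.1, -1.7]
opening: 21.8
```

```bash
python3 -c "
from h import *
go(620,-205,224,5.75)
go(631.7,-314.7,224,5.75)
cv2.imwrite('pics/s9.png',cv2.resize(snap('scene')['image'][180:330,100:300,::-1],None,fx=3,fy=3))"
```

```text
t 12.8 at [ 619.  -173.   223.7] yaw 6.09 tilt 0.10 F [ 0.7  0.1 -1.7] op 21.8
 -> first roll 0.042 then dx -0.0089 dy 0.1276 dz -0.0011 (dist 32)
t 12.8 at [ 619.  -173.   223.7] yaw 6.09 tilt 0.10 F [ 0.7  0.1 -1.7] op 21.8
 -> first roll 0.042 then dx -0.0063 dy 0.5689 dz -0.0011 (dist 142)
```

View pics/s9.png

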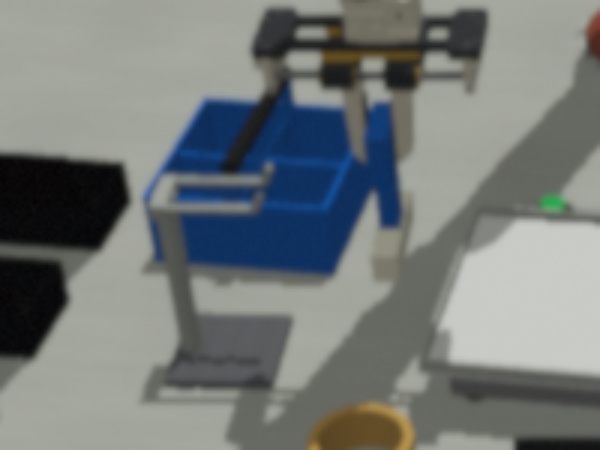

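Request:
servo_tool(series=[{"dx":-0.006,"dy":0.1,"dz":0,"roll":0.04,"jaw":1},{"dx":0,"dy":0.12,"dz":0,"roll":0,"jaw":1},{"dx":0,"dy":0.12,"dz":0,"roll":0,"jaw":1},{"dx":0,"dy":0.06,"dz":0,"roll":0,"jaw":1},{"dx":0,"dy":0,"dz":0,"roll":0,"jaw":1}])

```text
t: 13.35
ee_pos: [627.5, -275.7, 223.9]
tool_rot: [0.001, 0.999, 0.049, -0.0]
force: [-0.0, 0.2, -2.5]
opening: 22.0
```

```bash
python3 -c "
from h import *
go(631.7,-314.7,224,5.75)
cv2.imwrite('pics/s10.png',cv2.resize(snap('scene')['image'][180:330,100:300,::-1],None,fx=3,fy=3))"
```

```text
t 13.3 at [ 627.5 -275.7  223.9] yaw 5.56 tilt 0.09 F [-0.   0.2 -2.5] op 22.0
 -> first roll -0.023 then dx 0.0013 dy 0.1569 dz -0.0003 (dist 39)
```

View pics/s10.png

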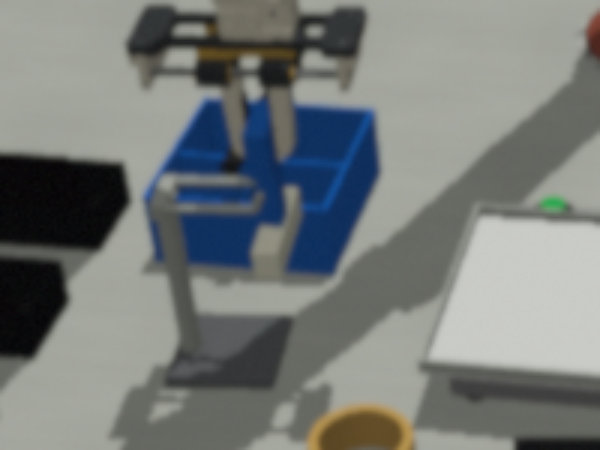

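Neck is entering between the prongs with no contact force. On to the hanging position, then down 30.5 mm.

Request:
servo_tool(series=[{"dx":0,"dy":0.08,"dz":0,"roll":-0.02,"jaw":1},{"dx":0,"dy":0.077,"dz":0,"roll":0,"jaw":1},{"dx":0,"dy":0,"dz":0,"roll":0,"jaw":1},{"dx":0,"dy":0,"dz":0.05,"roll":0,"jaw":1},{"dx":0,"dy":0,"dz":0.05,"roll":0,"jaw":1}])

```text
t: 13.9
ee_pos: [632.9, -309.3, 198.5]
tool_rot: [-0.001, 0.999, 0.053, 0.0]
force: [-1.2, 0.7, -3.0]
opening: 21.7
```

Request:
servo_tool(series=[{"dx":0,"dy":0,"dz":0.01,"roll":0,"jaw":1},{"dx":0,"dy":0,"dz":0,"roll":0,"jaw":1},{"dx":0,"dy":0,"dz":0,"roll":0,"jaw":1}])

```text
t: 14.2
ee_pos: [632.5, -312.1, 196.8]
tool_rot: [-0.0, 0.999, 0.052, 0.0]
force: [0.5, -0.6, -1.2]
opening: 21.9
```

```bash
python3 -c "
from h import *
go(631.7,-314.7,193,5.75)
cv2.imwrite('pics/s11.png',cv2.resize(snap('scene')['image'][180:330,100:300,::-1],None,fx=3,fy=3))"
```

```text
t 14.2 at [ 632.5 -312.1  196.8] yaw 5.94 tilt 0.02 F [ 0.5 -0.6 -1.2] op 21.9
 -> first roll 0.023 then dx -0.0040 dy 0.0101 dz 0.0154 (dist 5)
```

View pics/s11.png

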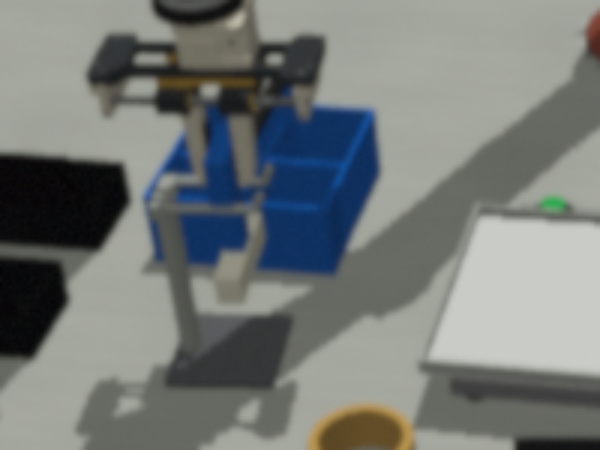

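Request:
servo_tool(series=[{"dx":-0.002,"dy":0.01,"dz":0.008,"roll":0.02,"jaw":1},{"dx":0,"dy":0,"dz":0.008,"roll":0,"jaw":1},{"dx":0,"dy":0,"dz":0,"roll":0,"jaw":1},{"dx":0,"dy":0,"dz":0,"roll":0,"jaw":1}])

```text
t: 14.65
ee_pos: [631.9, -315.4, 192.9]
tool_rot: [0.0, 0.999, 0.05, 0.0]
force: [-0.4, -1.4, -1.3]
opening: 21.6
```

```bash
python3 -c "
from h import *
go(631.7,-314.7,193,5.75)"
```

```text
t 14.7 at [ 631.9 -315.4  192.9] yaw 5.72 tilt 0.01 F [-0.4 -1.4 -1.3] op 21.6
 -> first roll -0.004 then dx -0.0003 dy -0.0030 dz -0.0006 (dist 1)
```

Force still about weight, so it is at or just above the prongs. Another 1 mm, then open.

Request:
servo_tool(series=[{"dx":0,"dy":0,"dz":0.005,"roll":0,"jaw":1},{"dx":0,"dy":0,"dz":0,"roll":0,"jaw":1},{"dx":0,"dy":0,"dz":0,"roll":0,"jaw":1}])

```text
t: 14.95
ee_pos: [631.9, -315.4, 192.7]
tool_rot: [0.0, 0.999, 0.05, 0.0]
force: [-2.8, 0.3, 5.2]
opening: 21.7
```

Request:
servo_tool(series=[{"dx":0,"dy":0,"dz":0,"roll":0,"jaw":0.6},{"dx":0,"dy":0,"dz":0,"roll":0,"jaw":0.5},{"dx":0,"dy":0,"dz":0,"roll":0,"jaw":0.4},{"dx":0,"dy":0,"dz":0,"roll":0,"jaw":0.3},{"dx":0,"dy":0,"dz":0,"roll":0,"jaw":0.3}])

```text
t: 15.45
ee_pos: [632.0, -315.1, 191.2]
tool_rot: [-0.0, 0.999, 0.05, -0.0]
force: [-0.1, -0.6, 0.3]
opening: 57.3
```

Request:
servo_tool(series=[{"dx":0,"dy":0,"dz":-0.06,"roll":0,"jaw":0.3},{"dx":0,"dy":0,"dz":-0.1,"roll":0,"jaw":0.3},{"dx":0,"dy":0,"dz":-0.12,"roll":0,"jaw":0.3},{"dx":0,"dy":0,"dz":-0.1,"roll":0,"jaw":0.3},{"dx":0,"dy":0,"dz":-0.05,"roll":0,"jaw":0.3}])

```text
t: 15.95
ee_pos: [632.8, -315.7, 301.9]
tool_rot: [0.001, 0.999, 0.05, 0.002]
force: [0.7, -0.5, -0.6]
opening: 64.7
```

```bash
python3 -c "
from h import *
go(412.8,-361.5,240,0)
cv2.imwrite('pics/s12.png',cv2.resize(snap('scene')['image'][180:330,100:300,::-1],None,fx=3,fy=3))"
```

```text
t 15.9 at [ 632.8 -315.7  301.9] yaw 5.74 tilt 0.27 F [ 0.7 -0.5 -0.6] op 64.7
 -> first roll 0.717 then dx -0.8800 dy 0.1834 dz 0.2477 (dist 233)
```

View pics/s12.png

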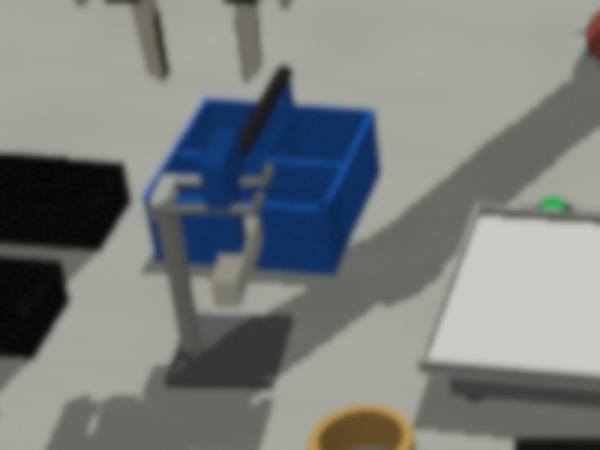

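Scraper hangs in the fork again (crop head (170,222), blade (280,228)). Now the carrier bar.

Request:
servo_tool(series=[{"dx":0,"dy":0,"dz":0,"roll":0.84,"jaw":0.4},{"dx":-0.17,"dy":0.034,"dz":0,"roll":0,"jaw":0.4},{"dx":-0.17,"dy":0.034,"dz":0,"roll":0,"jaw":0.4},{"dx":-0.17,"dy":0.034,"dz":0,"roll":0,"jaw":0.4},{"dx":-0.17,"dy":0.034,"dz":0.05,"roll":0,"jaw":0.4}])

```text
t: 16.5
ee_pos: [460.0, -346.7, 286.6]
tool_rot: [0.001, 1.0, -0.009, 0.001]
force: [0.8, -0.2, 0.5]
opening: 55.5
```

Request:
servo_tool(series=[{"dx":-0.17,"dy":0.034,"dz":0.1,"roll":0,"jaw":0.4},{"dx":0,"dy":0,"dz":0.1,"roll":0,"jaw":0.4},{"dx":0,"dy":0,"dz":0,"roll":0,"jaw":0.4},{"dx":0,"dy":0,"dz":0,"roll":0,"jaw":0.4}])

```text
t: 16.9
ee_pos: [419.5, -353.4, 236.2]
tool_rot: [-0.001, 1.0, -0.008, -0.0]
force: [0.1, -0.1, -0.8]
opening: 55.8
```

```bash
python3 -c "
from h import *
go(412.7,-361.5,99,-1)"
```

```text
t 16.9 at [ 419.5 -353.4  236.2] yaw -0.91 tilt 0.07 F [ 0.1 -0.1 -0.8] op 55.8
 -> first roll 0.012 then dx -0.0267 dy 0.0330 dz 0.5487 (dist 138)
```

Request:
servo_tool(series=[{"dx":-0.027,"dy":0.033,"dz":0.12,"roll":0.01,"jaw":0.4},{"dx":0,"dy":0,"dz":0.14,"roll":0,"jaw":0.4},{"dx":0,"dy":0,"dz":0.14,"roll":0,"jaw":0.4},{"dx":0,"dy":0,"dz":0.14,"roll":0,"jaw":0.4},{"dx":0,"dy":0,"dz":0.01,"roll":0,"jaw":0.4}])

```text
t: 17.4
ee_pos: [411.7, -359.9, 96.0]
tool_rot: [-0.002, 1.0, -0.008, -0.002]
force: [-0.1, -0.0, 0.5]
opening: 55.7
```

Request:
servo_tool(series=[{"dx":0,"dy":0,"dz":0,"roll":0,"jaw":0.4},{"dx":0,"dy":0,"dz":0,"roll":0,"jaw":0.6},{"dx":0,"dy":0,"dz":0,"roll":0,"jaw":1},{"dx":0,"dy":0,"dz":0,"roll":0,"jaw":1},{"dx":0,"dy":0,"dz":0,"roll":0,"jaw":1}], force=50)

```text
t: 17.9
ee_pos: [412.3, -362.5, 100.0]
tool_rot: [0.001, 1.0, -0.009, 0.001]
force: [0.0, -1.4, -0.5]
opening: 28.6
```

```bash
python3 -c "
from h import *
go(412.7,-361.5,99,-1)
cv2.imwrite('pics/s13.png',cv2.resize(snap('scene')['image'][150:300,100:300,::-1],None,fx=3,fy=3))"
```

```text
t 17.9 at [ 412.3 -362.5  100. ] yaw -1.06 tilt 0.10 F [ 0.  -1.4 -0.5] op 28.6
 -> first roll -0.008 then dx 0.0016 dy -0.0041 dz 0.0040 (dist 1)
```

View pics/s13.png

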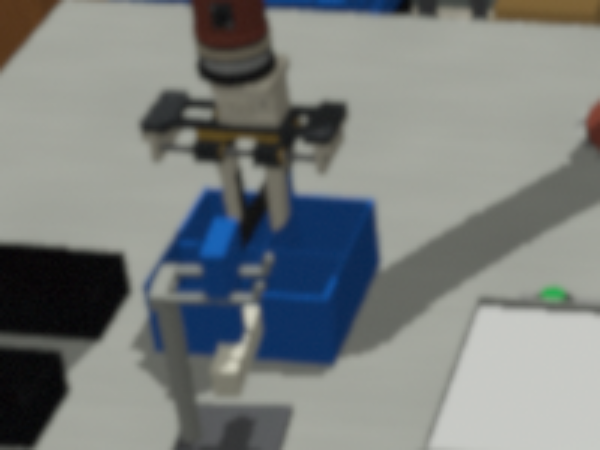

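Fingers straddle the bar. Closing, then lifting.

Request:
servo_tool(series=[{"dx":0,"dy":0,"dz":0,"roll":0,"jaw":1},{"dx":0,"dy":0,"dz":0,"roll":0,"jaw":1},{"dx":0,"dy":0,"dz":0,"roll":0,"jaw":1},{"dx":0,"dy":0,"dz":0,"roll":0,"jaw":1},{"dx":0,"dy":0,"dz":-0.02,"roll":0,"jaw":1}])

```text
t: 18.45
ee_pos: [410.8, -361.0, 102.9]
tool_rot: [-0.001, 1.0, -0.009, -0.001]
force: [-0.2, 0.1, -4.6]
opening: 16.3
```

Request:
servo_tool(series=[{"dx":0,"dy":0,"dz":-0.06,"roll":0,"jaw":1},{"dx":0,"dy":0,"dz":-0.1,"roll":0,"jaw":1},{"dx":0,"dy":0,"dz":-0.12,"roll":0,"jaw":1},{"dx":0,"dy":0,"dz":-0.12,"roll":0,"jaw":1},{"dx":0,"dy":0,"dz":-0.06,"roll":0,"jaw":1}])

```text
t: 18.95
ee_pos: [411.9, -361.8, 220.5]
tool_rot: [-0.0, 1.0, -0.009, 0.0]
force: [1.0, -0.4, -3.8]
opening: 17.0
```

Request:
servo_tool(series=[{"dx":0,"dy":0,"dz":0,"roll":0,"jaw":1},{"dx":0,"dy":0,"dz":0,"roll":0,"jaw":1}])

```text
t: 19.15
ee_pos: [411.0, -360.9, 217.7]
tool_rot: [-0.001, 1.0, -0.009, -0.001]
force: [-0.1, 0.4, -4.3]
opening: 17.1
```

```bash
python3 -c "
from h import *
go(581,-6,218,-0.6)
cv2.imwrite('pics/s14.png',cv2.resize(snap('scene')['image'][150:300,100:300,::-1],None,fx=3,fy=3))"
```

```text
t 19.1 at [ 411.  -360.9  217.7] yaw -1.05 tilt 0.20 F [-0.1  0.4 -4.3] op 17.1
 -> first roll -0.056 then dx 0.6652 dy -1.4268 dz -0.0014 (dist 394)
```

View pics/s14.png

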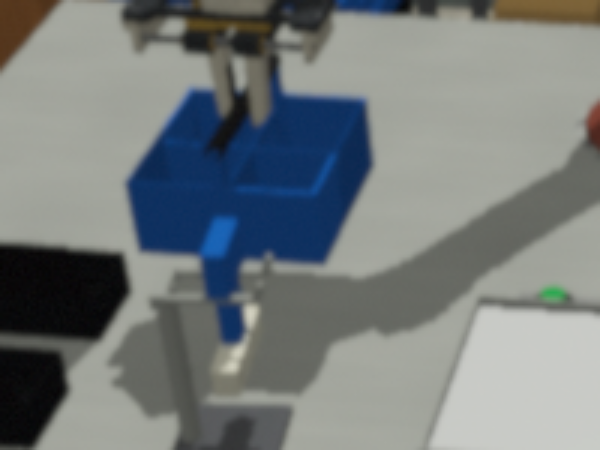

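Carrier lifted level (4.1 N). Carrying to over the pan.

Request:
servo_tool(series=[{"dx":0.03,"dy":-0.065,"dz":0,"roll":-0.05,"jaw":1},{"dx":0.06,"dy":-0.13,"dz":0,"roll":0,"jaw":1},{"dx":0.06,"dy":-0.13,"dz":0,"roll":0,"jaw":1},{"dx":0.06,"dy":-0.13,"dz":0,"roll":0,"jaw":1},{"dx":0.06,"dy":-0.13,"dz":0,"roll":0,"jaw":1}])

```text
t: 19.7
ee_pos: [481.4, -213.2, 217.8]
tool_rot: [-0.001, 1.0, -0.005, -0.001]
force: [0.4, -0.7, -4.6]
opening: 16.7
```

Request:
servo_tool(series=[{"dx":0.06,"dy":-0.13,"dz":0,"roll":0,"jaw":1},{"dx":0.06,"dy":-0.13,"dz":0,"roll":0,"jaw":1},{"dx":0.06,"dy":-0.13,"dz":0,"roll":0,"jaw":1},{"dx":0.06,"dy":-0.13,"dz":0,"roll":0,"jaw":1},{"dx":0.06,"dy":-0.13,"dz":0,"roll":0,"jaw":1}])

```text
t: 20.2
ee_pos: [557.5, -51.6, 217.7]
tool_rot: [-0.001, 1.0, -0.005, -0.002]
force: [0.2, -0.7, -4.1]
opening: 16.8
```

Request:
servo_tool(series=[{"dx":0.06,"dy":-0.13,"dz":0,"roll":0,"jaw":1},{"dx":0.03,"dy":-0.06,"dz":0,"roll":0,"jaw":1},{"dx":0,"dy":0,"dz":0,"roll":0,"jaw":1},{"dx":0,"dy":0,"dz":0,"roll":0,"jaw":1}])

```text
t: 20.6
ee_pos: [579.9, -9.0, 218.2]
tool_rot: [0.001, 1.0, -0.006, -0.001]
force: [0.3, -1.7, -3.1]
opening: 16.9
```

```bash
python3 -c "
from h import *
go(581,-6,170,-0.6)
cv2.imwrite('pics/s15.png',cv2.resize(snap('scene')['image'][150:350,200:400,::-1],None,fx=3,fy=3))
cv2.imwrite('pics/t15.png',cv2.resize(snap('top')['image'][170:330,220:420,::-1],None,fx=3,fy=3))
"
```

```text
t 20.6 at [579.9  -9.  218.2] yaw -0.68 tilt 0.20 F [ 0.3 -1.7 -3.1] op 16.9
 -> first roll -0.010 then dx 0.0041 dy -0.0120 dz 0.1928 (dist 48)
```

View pics/s15.png

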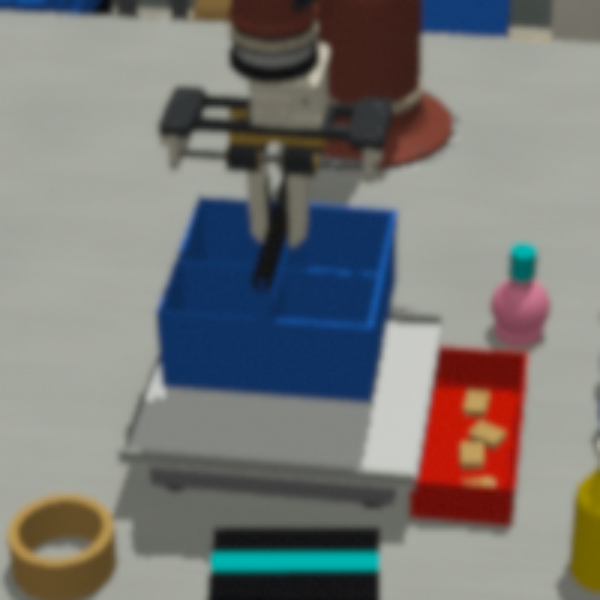

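View pics/t15.png

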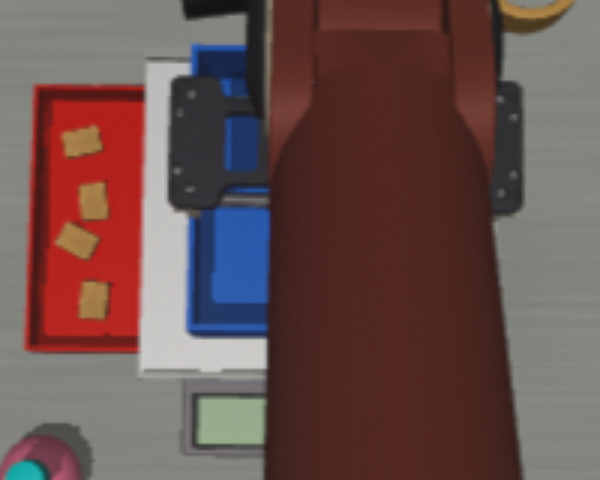

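All four chips lie flat in the tray, and the carrier is centred above the pan. Lowering.

Request:
servo_tool(series=[{"dx":0.004,"dy":-0.01,"dz":0.06,"roll":0,"jaw":1},{"dx":0,"dy":0,"dz":0.08,"roll":0,"jaw":1},{"dx":0,"dy":0,"dz":0.05,"roll":0,"jaw":1},{"dx":0,"dy":0,"dz":0,"roll":0,"jaw":1},{"dx":0,"dy":0,"dz":0,"roll":0,"jaw":1}])

```text
t: 21.2
ee_pos: [582.2, -6.4, 171.8]
tool_rot: [0.0, 1.0, -0.007, 0.0]
force: [0.9, -0.5, -4.5]
opening: 17.1
```

Request:
servo_tool(series=[{"dx":0,"dy":0,"dz":0.016,"roll":0,"jaw":1},{"dx":0,"dy":0,"dz":0.016,"roll":0,"jaw":1},{"dx":0,"dy":0,"dz":0.012,"roll":0,"jaw":1},{"dx":0,"dy":0,"dz":0,"roll":0,"jaw":1},{"dx":0,"dy":0,"dz":0,"roll":0,"jaw":1}])

```text
t: 21.7
ee_pos: [582.1, -5.4, 160.5]
tool_rot: [-0.0, 1.0, -0.006, -0.0]
force: [-0.3, -0.7, -4.6]
opening: 16.7
```

```bash
python3 -c "
from h import *
go(581,-6,155.5,-0.6)"
```

```text
t 21.7 at [582.1  -5.4 160.5] yaw -0.66 tilt 0.00 F [-0.3 -0.7 -4.6] op 16.7
 -> first roll -0.007 then dx -0.0044 dy 0.0026 dz 0.0202 (dist 5)
```

Request:
servo_tool(series=[{"dx":-0.004,"dy":0.002,"dz":0.008,"roll":0,"jaw":1},{"dx":0,"dy":0,"dz":0.008,"roll":0,"jaw":1},{"dx":0,"dy":0,"dz":0,"roll":0,"jaw":1},{"dx":0,"dy":0,"dz":0,"roll":0,"jaw":1}])

```text
t: 22.1
ee_pos: [581.1, -5.9, 156.5]
tool_rot: [-0.0, 1.0, -0.006, -0.0]
force: [0.5, 0.2, -5.2]
opening: 16.9
```

Request:
servo_tool(series=[{"dx":0,"dy":0,"dz":0.004,"roll":0,"jaw":1},{"dx":0,"dy":0,"dz":0,"roll":0,"jaw":1},{"dx":0,"dy":0,"dz":0,"roll":0,"jaw":1}])

```text
t: 22.4
ee_pos: [581.2, -5.8, 155.6]
tool_rot: [-0.0, 1.0, -0.006, 0.0]
force: [0.2, 0.4, -4.4]
opening: 16.9
```

Request:
servo_tool(series=[{"dx":0,"dy":0,"dz":0.004,"roll":0,"jaw":1},{"dx":0,"dy":0,"dz":0,"roll":0,"jaw":1},{"dx":0,"dy":0,"dz":0,"roll":0,"jaw":1}])

```text
t: 22.7
ee_pos: [581.2, -5.6, 155.4]
tool_rot: [-0.0, 1.0, -0.006, 0.0]
force: [-2.2, 0.4, 3.8]
opening: 16.8
```

Seated (force reversed). Release and rise.

Request:
servo_tool(series=[{"dx":0,"dy":0,"dz":0,"roll":0,"jaw":0.7},{"dx":0,"dy":0,"dz":0,"roll":0,"jaw":0.6},{"dx":0,"dy":0,"dz":0,"roll":0,"jaw":0.5},{"dx":0,"dy":0,"dz":0,"roll":0,"jaw":0.4},{"dx":0,"dy":0,"dz":0,"roll":0,"jaw":0.4}])

```text
t: 23.2
ee_pos: [581.2, -6.0, 154.4]
tool_rot: [0.0, 1.0, -0.006, 0.0]
force: [0.3, 0.5, -0.7]
opening: 52.0
```

Request:
servo_tool(series=[{"dx":0,"dy":0,"dz":-0.06,"roll":0,"jaw":0.4},{"dx":0,"dy":0,"dz":-0.1,"roll":0,"jaw":0.4},{"dx":0,"dy":0,"dz":-0.12,"roll":0,"jaw":0.4},{"dx":0,"dy":0,"dz":-0.1,"roll":0,"jaw":0.4},{"dx":0,"dy":0,"dz":0,"roll":0,"jaw":1}])

```text
t: 23.7
ee_pos: [583.6, -6.1, 253.4]
tool_rot: [-0.0, 1.0, -0.006, 0.004]
force: [0.3, -0.3, -0.3]
opening: 51.5
```

```bash
python3 -c "
from h import *
go(430.5,-64,250,-0.6)"
```

```text
t 23.7 at [583.6  -6.1 253.4] yaw -0.67 tilt 0.50 F [ 0.3 -0.3 -0.3] op 51.5
 -> first roll -0.009 then dx -0.6099 dy 0.2382 dz 0.0136 (dist 164)
```

Request:
servo_tool(series=[{"dx":-0.12,"dy":0.048,"dz":0,"roll":0,"jaw":1},{"dx":-0.12,"dy":0.048,"dz":0,"roll":0,"jaw":1},{"dx":-0.12,"dy":0.048,"dz":0,"roll":0,"jaw":1},{"dx":-0.12,"dy":0.048,"dz":0,"roll":0,"jaw":1},{"dx":-0.13,"dy":0.047,"dz":0,"roll":0,"jaw":1}])

```text
t: 24.2
ee_pos: [426.3, -64.2, 248.5]
tool_rot: [-0.0, 1.0, -0.006, -0.001]
force: [-0.4, -1.3, 0.3]
opening: 12.3
```

Request:
servo_tool(series=[{"dx":0,"dy":0,"dz":0,"roll":0,"jaw":1},{"dx":0,"dy":0,"dz":0,"roll":0,"jaw":1},{"dx":0,"dy":0,"dz":0,"roll":0,"jaw":1}])

```text
t: 24.5
ee_pos: [428.9, -63.4, 249.3]
tool_rot: [-0.0, 1.0, -0.005, 0.0]
force: [-0.2, -0.3, -0.8]
opening: 0.8
```

```bash
python3 -c "
from h import *
go(430.4,-63.8,80,-0.6)
cv2.imwrite('pics/s16.png',cv2.resize(snap('scene')['image'][150:350,200:400,::-1],None,fx=3,fy=3))
d=snap('top');cv2.imwrite('pics/t16.png',cv2.resize(d['image'][170:330,220:420,::-1],None,fx=3,fy=3))
P=cloud(d);Z=P[...,2];m=np.zeros(Z.shape,bool);m[170:330,250:420]=1
q=m&(Z>128)&(Z<142)&(d['image'][...,2]>90)
print(cv2.minAreaRect(P[q][:,:2].astype(np.float32)),np.median(Z[q]))
"
```

```text
t 24.5 at [428.9 -63.4 249.3] yaw -0.60 tilt 0.03 F [-0.2 -0.3 -0.8] op 0.8
 -> first roll -0.000 then dx 0.0060 dy 0.0017 dz 0.6771 (dist 169)
((582.1143188476562, -5.015693664550781), (184.22715759277344, 185.2381134033203), 89.59725952148438) 136.9636830122986
```

View pics/s16.png

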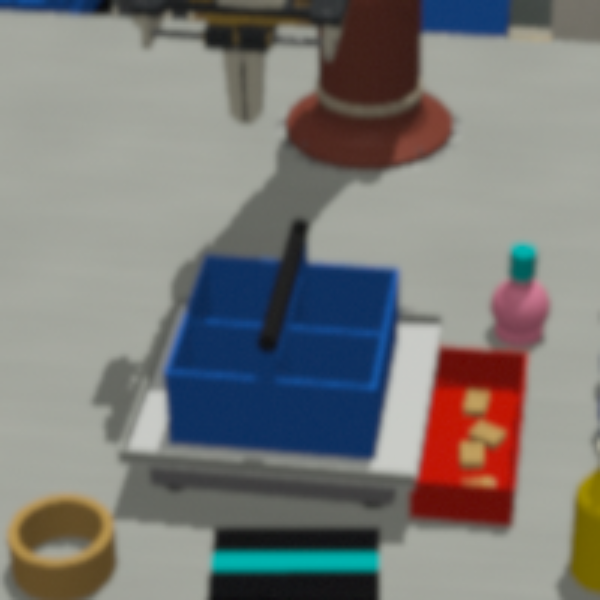

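View pics/t16.png

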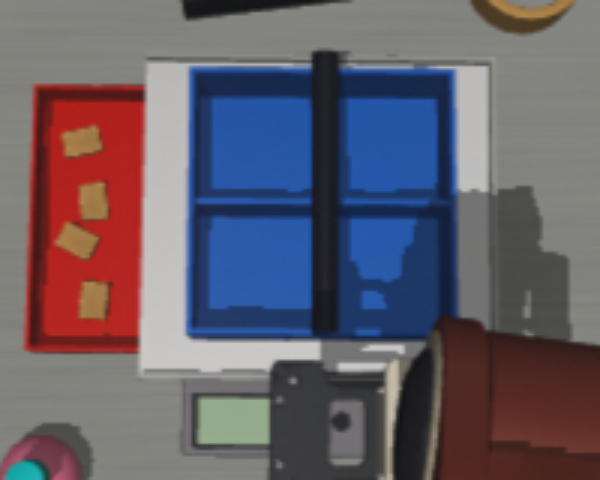

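Carrier stands centred and flat inside the rim (top at 136 mm, centre (582,-5)). Now the tare key, with the fingers shut.

Request:
servo_tool(series=[{"dx":0.006,"dy":0.001,"dz":0.13,"roll":0,"jaw":1},{"dx":0,"dy":0,"dz":0.15,"roll":0,"jaw":1},{"dx":0,"dy":0,"dz":0.15,"roll":0,"jaw":1},{"dx":0,"dy":0,"dz":0.15,"roll":0,"jaw":1},{"dx":0,"dy":0,"dz":0.08,"roll":0,"jaw":1}])

```text
t: 25.1
ee_pos: [428.8, -63.5, 81.7]
tool_rot: [-0.0, 1.0, -0.005, -0.002]
force: [0.8, 0.2, -0.0]
opening: 0.4
```

Request:
servo_tool(series=[{"dx":0,"dy":0,"dz":0,"roll":0,"jaw":1},{"dx":0,"dy":0,"dz":0,"roll":0,"jaw":1},{"dx":0,"dy":0,"dz":0,"roll":0,"jaw":1}])

```text
t: 25.4
ee_pos: [430.8, -64.1, 85.6]
tool_rot: [0.0, 1.0, -0.006, 0.001]
force: [-0.8, -0.2, 0.2]
opening: 0.3
```

```bash
python3 -c "
from h import *
go(430.4,-63.8,54,-0.6)
cv2.imwrite('pics/s17.png',cv2.resize(snap('scene')['image'][150:350,200:400,::-1],None,fx=3,fy=3))"
```

```text
t 25.4 at [430.8 -64.1  85.6] yaw -0.65 tilt 0.16 F [-0.8 -0.2  0.2] op 0.3
 -> first roll -0.006 then dx -0.0017 dy -0.0013 dz 0.1262 (dist 32)
```

View pics/s17.png

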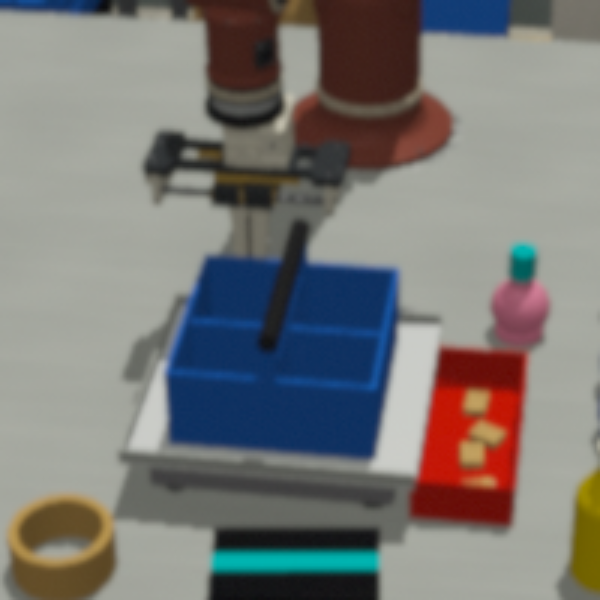

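Clear of the carrier. Going down slowly.

Request:
servo_tool(series=[{"dx":-0.001,"dy":0,"dz":0.04,"roll":0,"jaw":1},{"dx":0,"dy":0,"dz":0.04,"roll":0,"jaw":1},{"dx":0,"dy":0,"dz":0.032,"roll":0,"jaw":1},{"dx":0,"dy":0,"dz":0,"roll":0,"jaw":1},{"dx":0,"dy":0,"dz":0,"roll":0,"jaw":1}])

```text
t: 25.95
ee_pos: [428.9, -64.1, 56.1]
tool_rot: [-0.0, 1.0, -0.006, -0.001]
force: [0.8, 0.3, 0.1]
opening: 0.7
```

Request:
servo_tool(series=[{"dx":0,"dy":0,"dz":0.008,"roll":0,"jaw":1},{"dx":0,"dy":0,"dz":0.008,"roll":0,"jaw":1},{"dx":0,"dy":0,"dz":0,"roll":0,"jaw":1},{"dx":0,"dy":0,"dz":0,"roll":0,"jaw":1}])

```text
t: 26.35
ee_pos: [429.5, -64.2, 52.7]
tool_rot: [0.0, 1.0, -0.006, 0.0]
force: [-0.4, -0.1, 2.3]
opening: 0.4
```

Request:
servo_tool(series=[{"dx":0,"dy":0,"dz":0.008,"roll":0,"jaw":1},{"dx":0,"dy":0,"dz":0.006,"roll":0,"jaw":1},{"dx":0,"dy":0,"dz":0,"roll":0,"jaw":1},{"dx":0,"dy":0,"dz":0,"roll":0,"jaw":1}])

```text
t: 26.75
ee_pos: [429.5, -64.2, 49.1]
tool_rot: [0.0, 1.0, -0.006, 0.0]
force: [0.2, -0.0, 3.1]
opening: 0.7
```

Request:
servo_tool(series=[{"dx":0,"dy":0,"dz":0.006,"roll":0,"jaw":1},{"dx":0,"dy":0,"dz":0,"roll":0,"jaw":1},{"dx":0,"dy":0,"dz":0,"roll":0,"jaw":1},{"dx":0,"dy":0,"dz":0,"roll":0,"jaw":1}])

```text
t: 27.15
ee_pos: [429.5, -64.2, 48.2]
tool_rot: [-0.0, 1.0, -0.006, 0.001]
force: [-1.1, 0.5, 10.6]
opening: 0.4
```

Bottomed out (10.6 N against the ~4 N needed), so it is pressed. Rising and looking at the globes again.

Request:
servo_tool(series=[{"dx":0,"dy":0,"dz":-0.06,"roll":0,"jaw":1},{"dx":0,"dy":0,"dz":-0.16,"roll":0,"jaw":0.7},{"dx":0,"dy":0,"dz":-0.18,"roll":0,"jaw":0.4},{"dx":0,"dy":0,"dz":-0.18,"roll":0,"jaw":0.4},{"dx":0,"dy":0,"dz":-0.16,"roll":0,"jaw":0.4}])

```text
t: 27.65
ee_pos: [428.5, -64.0, 234.2]
tool_rot: [-0.0, 1.0, -0.006, -0.0]
force: [-0.0, 0.0, -0.7]
opening: 27.9
```

```bash
cat > caps.py <<'E'
from h import *
def caps(fn=None,zmin=80):
    d=snap('top',fn); P=cloud(d); im=d['image']
    hsv=cv2.cvtColor(im,cv2.COLOR_RGB2HSV); H,S=hsv[...,0].astype(int),hsv[...,1].astype(int)
    m=((H>82)&(H<95)&(S>140)&(P[...,2]>zmin)).astype(np.uint8); m[:,380:]=0; m[:170]=0
    n,l,st,ce=cv2.connectedComponentsWithStats(m)
    out=[]
    for i in range(1,n):
        if st[i,4]<25: continue
        q=l==i; z=P[...,2][q]; top=q&(P[...,2]>np.percentile(z,60)-5)
        p=np.median(P[top],0)
        rc=np.argwhere(top).mean(0); w=world(d,rc[0],rc[1],p[2]-1.3)
        # ball color next to the cap: toward the camera axis
        b=world(d,rc[0],rc[1],100); bp=proj(d,[[w[0],w[1],45]])[0]; col=im[int(bp[1]),int(bp[0])]
        out.append((w.round(1),col)); print('cap px',ce[i].round(),'xyz',w.round(1),'area',st[i,4],'ball rgb',col, 'top extent',(P[top][:,:2].min(0)).round(0),(P[top][:,:2].max(0)).round(0))
    return d,out
E
python3 -c "
from caps import *
caps('t18.png')
go(472.7,308.3,200,-0.6)"
```

```text
cap px [127. 198.] xyz [670.8 423.7 100.3] area 165 ball rgb [24 59 58] top extent [442.  32.] [684. 436.]
cap px [125. 245.] xyz [567.5 422.  100.3] area 169 ball rgb [22 59 58] top extent [442.  32.] [580. 434.]
cap px [179. 255.] xyz [547.3 307.8 100. ] area 158 ball rgb [22 57 57] top extent [534. 295.] [559. 321.]
cap px [177. 290.] xyz [472.7 308.8 100.4] area 160 ball rgb [22 58 59] top extent [461. 296.] [486. 322.]
cap px [126. 318.] xyz [415.  411.7 100.1] area 180 ball rgb [21 60 59] top extent [404. 398.] [428. 425.]
cap px [228. 329.] xyz [392.3 198.7  99.7] area 137 ball rgb [ 33 175 174] top extent [379. 186.] [404. 211.]
cap px [172. 352.] xyz [347.5 313.3 100.2] area 161 ball rgb [22 58 58] top extent [336. 300.] [360. 326.]
t 27.7 at [432.6 -64.6 239.9] yaw -0.67 tilt 0.72 F [ 1.7 -1.2  2.7] op 32.0
 -> first roll -0.009 then dx 0.1448 dy -1.4932 dz 0.1595 (dist 377)
```

View pics/t18.png

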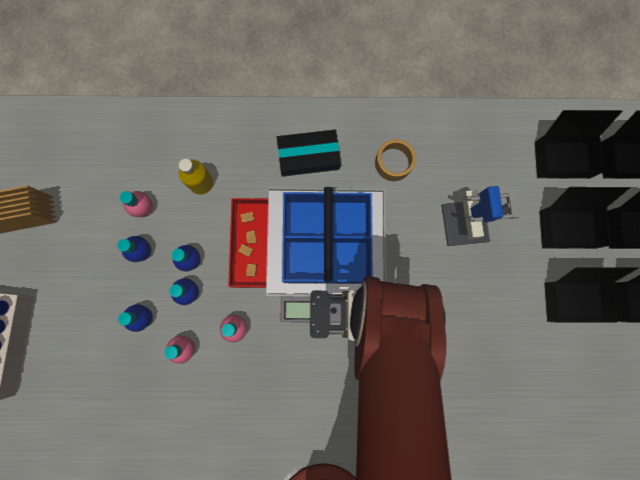

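The lower-left globe has been knocked from (455,420) to (415,412); the other three are unmoved. The pink ones at px (204,137), (349,180) and (328,233) stay out of it. Checking joint 7 before choosing the 90° turn.

```bash
python3 -c "
from h import *
print(get_state()['joint_pos'].round(2)); go(472.7,308.6,200,-0.6)"
```

```text
[ 0.02  0.26  0.1   1.98 -0.03  0.89 -1.45]
t 27.7 at [432.6 -64.6 239.9] yaw -0.67 tilt 0.72 F [ 1.7 -1.2  2.7] op 32.0
 -> first roll -0.009 then dx 0.1447 dy -1.4944 dz 0.1595 (dist 377)
```

Request:
servo_tool(series=[{"dx":0,"dy":0,"dz":0,"roll":-1,"jaw":0.45},{"dx":0,"dy":0,"dz":0,"roll":-1,"jaw":0.45},{"dx":0,"dy":0,"dz":0,"roll":-1,"jaw":0.45},{"dx":0,"dy":0,"dz":0,"roll":-1,"jaw":0.45},{"dx":0,"dy":0,"dz":0,"roll":-1,"jaw":0.45}], force=20)

```text
t: 28.2
ee_pos: [428.3, -63.9, 231.7]
tool_rot: [-0.001, 0.941, 0.339, -0.001]
force: [0.1, 0.2, -0.5]
opening: 51.1
```

Request:
servo_tool(series=[{"dx":0,"dy":0,"dz":0,"roll":-1,"jaw":0.45},{"dx":0,"dy":0,"dz":0,"roll":-1,"jaw":0.45},{"dx":0,"dy":0,"dz":0,"roll":-1,"jaw":0.45},{"dx":0,"dy":0,"dz":0,"roll":-1,"jaw":0.45},{"dx":0,"dy":0,"dz":0,"roll":-1,"jaw":0.45}])

```text
t: 28.7
ee_pos: [428.4, -64.0, 231.6]
tool_rot: [-0.001, 0.768, 0.641, -0.001]
force: [0.6, 0.3, -1.0]
opening: 51.2
```

Request:
servo_tool(series=[{"dx":0,"dy":0,"dz":0,"roll":-1,"jaw":0.45},{"dx":0,"dy":0,"dz":0,"roll":-0.33,"jaw":0.45},{"dx":0,"dy":0,"dz":0,"roll":0,"jaw":0.45},{"dx":0,"dy":0,"dz":0,"roll":0,"jaw":0.45}])

```text
t: 29.1
ee_pos: [428.7, -64.1, 232.0]
tool_rot: [-0.001, 0.708, 0.707, -0.0]
force: [-1.1, 0.2, -0.4]
opening: 51.3
```

```bash
python3 -c "
from h import *
print(get_state()['joint_pos'].round(2)); go(472.7,308.6,180,90)"
```

```text
[ 0.28  0.27 -0.23  1.98  0.08  0.89  0.  ]
t 29.1 at [428.7 -64.1 232. ] yaw 89.91 tilt 0.08 F [-1.1  0.2 -0.4] op 51.3
 -> first roll -0.011 then dx 1.4908 dy 0.1760 dz 0.2079 (dist 379)
```

Request:
servo_tool(series=[{"dx":0.149,"dy":0.018,"dz":0,"roll":0,"jaw":0.45},{"dx":0.149,"dy":0.018,"dz":0,"roll":0,"jaw":0.45},{"dx":0.149,"dy":0.018,"dz":0,"roll":0,"jaw":0.45},{"dx":0.149,"dy":0.018,"dz":0,"roll":0,"jaw":0.45},{"dx":0.149,"dy":0.018,"dz":0,"roll":0,"jaw":0.45}])

```text
t: 29.6
ee_pos: [451.6, 123.5, 232.4]
tool_rot: [-0.0, 0.708, 0.707, -0.0]
force: [0.9, -0.2, 0.1]
opening: 51.3
```

Request:
servo_tool(series=[{"dx":0.149,"dy":0.018,"dz":0,"roll":0,"jaw":0.45},{"dx":0.149,"dy":0.018,"dz":0,"roll":0,"jaw":0.45},{"dx":0.149,"dy":0.018,"dz":0,"roll":0,"jaw":0.45},{"dx":0.149,"dy":0.018,"dz":0.1,"roll":0,"jaw":0.45},{"dx":0.149,"dy":0.016,"dz":0.1,"roll":0,"jaw":0.45}])

```text
t: 30.1
ee_pos: [474.4, 310.1, 182.2]
tool_rot: [0.0, 0.708, 0.707, 0.001]
force: [1.1, -0.5, -0.1]
opening: 50.9
```

Request:
servo_tool(series=[{"dx":0,"dy":0,"dz":0,"roll":0,"jaw":0.45},{"dx":0,"dy":0,"dz":0,"roll":0,"jaw":0.45},{"dx":0,"dy":0,"dz":0,"roll":0,"jaw":0.45}])

```text
t: 30.4
ee_pos: [474.4, 307.1, 182.9]
tool_rot: [0.001, 0.708, 0.706, -0.0]
force: [0.8, 0.5, 0.9]
opening: 51.2
```

```bash
python3 -c "
from h import *
go(472.7,308.6,67,90)
cv2.imwrite('pics/s19.png',cv2.resize(snap('scene')['image'][150:350,320:520,::-1],None,fx=3,fy=3))"
```

```text
t 30.4 at [474.4 307.1 182.9] yaw 89.86 tilt 0.07 F [0.8 0.5 0.9] op 51.2
 -> first roll -0.017 then dx 0.0061 dy -0.0067 dz 0.4635 (dist 116)
```

View pics/s19.png

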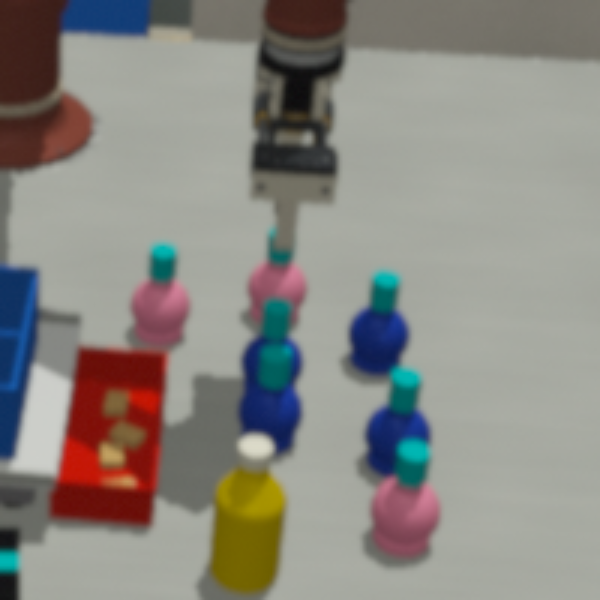

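The gripper is above the blue globe (crop (345,272)). Descending to its cap.

Request:
servo_tool(series=[{"dx":0.006,"dy":-0.006,"dz":0.1,"roll":-0.02,"jaw":0.45},{"dx":0,"dy":0,"dz":0.12,"roll":0,"jaw":0.45},{"dx":0,"dy":0,"dz":0.12,"roll":0,"jaw":0.45},{"dx":0,"dy":0,"dz":0.1,"roll":0,"jaw":0.45},{"dx":0,"dy":0,"dz":0.023,"roll":0,"jaw":0.45}])

```text
t: 30.95
ee_pos: [471.8, 307.2, 65.2]
tool_rot: [0.0, 0.707, 0.707, -0.002]
force: [-0.5, -0.7, 0.3]
opening: 51.2
```

Request:
servo_tool(series=[{"dx":0,"dy":0,"dz":0,"roll":0,"jaw":0.45},{"dx":0,"dy":0,"dz":0,"roll":0,"jaw":0.45},{"dx":0,"dy":0,"dz":0,"roll":0,"jaw":0.55},{"dx":0,"dy":0,"dz":0,"roll":0,"jaw":0.65},{"dx":0,"dy":0,"dz":0,"roll":0,"jaw":0.8}])

```text
t: 31.45
ee_pos: [472.7, 310.1, 67.6]
tool_rot: [0.0, 0.706, 0.708, 0.001]
force: [0.0, 0.9, -0.5]
opening: 31.8
```

Request:
servo_tool(series=[{"dx":0,"dy":0,"dz":0,"roll":0,"jaw":1},{"dx":0,"dy":0,"dz":0,"roll":0,"jaw":1},{"dx":0,"dy":0,"dz":0,"roll":0,"jaw":1},{"dx":0,"dy":0,"dz":0,"roll":0,"jaw":1}])

```text
t: 31.85
ee_pos: [472.7, 310.1, 67.3]
tool_rot: [0.0, 0.706, 0.708, 0.001]
force: [0.1, -0.9, 4.9]
opening: 27.4
```

```bash
python3 -c "
from h import *
go(472.7,308.6,65,90)"
```

```text
t 31.9 at [472.7 310.1  67.3] yaw 90.14 tilt 0.07 F [ 0.1 -0.9  4.9] op 27.4
 -> first roll 0.017 then dx -0.0061 dy -0.0001 dz 0.0094 (dist 3)
```

Request:
servo_tool(series=[{"dx":0,"dy":0,"dz":-0.04,"roll":0,"jaw":1},{"dx":0,"dy":0,"dz":-0.12,"roll":0,"jaw":1},{"dx":0,"dy":0,"dz":-0.17,"roll":0,"jaw":1},{"dx":0,"dy":0,"dz":-0.17,"roll":0,"jaw":1},{"dx":0,"dy":0,"dz":-0.17,"roll":0,"jaw":1}])

```text
t: 32.35
ee_pos: [471.4, 309.4, 235.7]
tool_rot: [-0.0, 0.706, 0.708, -0.001]
force: [0.4, 0.1, -2.1]
opening: 27.9
```

Request:
servo_tool(series=[{"dx":0,"dy":0,"dz":-0.12,"roll":0,"jaw":1},{"dx":0,"dy":0,"dz":-0.03,"roll":0,"jaw":1},{"dx":0,"dy":0,"dz":0,"roll":0,"jaw":1},{"dx":0,"dy":0,"dz":0,"roll":0,"jaw":1}])

```text
t: 32.75
ee_pos: [471.2, 308.8, 269.6]
tool_rot: [-0.0, 0.706, 0.708, -0.002]
force: [0.2, 0.2, -2.5]
opening: 28.0
```

```bash
python3 -c "
from h import *
go(536.7,-49.7,272,90)
cv2.imwrite('pics/s20.png',cv2.resize(snap('scene')['image'][150:350,320:520,::-1],None,fx=2,fy=2))"
```

```text
t 32.8 at [471.2 308.8 269.6] yaw 90.14 tilt 0.26 F [ 0.2  0.2 -2.5] op 28.0
 -> first roll 0.018 then dx -1.4342 dy 0.2618 dz -0.0096 (dist 364)
```

View pics/s20.png

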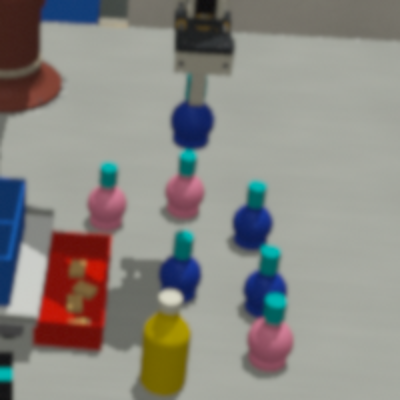

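Upright blue globe in the gripper. Carrying it over the bar to cell (-x,-y).

Request:
servo_tool(series=[{"dx":-0.07,"dy":0.012,"dz":-0.02,"roll":0.02,"jaw":1},{"dx":-0.13,"dy":0.024,"dz":0,"roll":0,"jaw":1},{"dx":-0.13,"dy":0.024,"dz":0,"roll":0,"jaw":1},{"dx":-0.13,"dy":0.024,"dz":0,"roll":0,"jaw":1},{"dx":-0.13,"dy":0.024,"dz":0,"roll":0,"jaw":1}])

```text
t: 33.3
ee_pos: [498.4, 160.6, 274.6]
tool_rot: [-0.001, 0.707, 0.707, -0.002]
force: [-0.5, -0.0, -1.3]
opening: 27.7
```

Request:
servo_tool(series=[{"dx":-0.13,"dy":0.024,"dz":0,"roll":0,"jaw":1},{"dx":-0.13,"dy":0.024,"dz":0,"roll":0,"jaw":1},{"dx":-0.13,"dy":0.024,"dz":0,"roll":0,"jaw":1},{"dx":-0.13,"dy":0.024,"dz":0,"roll":0,"jaw":1},{"dx":-0.13,"dy":0.024,"dz":0,"roll":0,"jaw":1}])

```text
t: 33.8
ee_pos: [528.3, -1.6, 274.7]
tool_rot: [-0.002, 0.707, 0.707, -0.002]
force: [0.6, -0.8, -1.0]
opening: 27.8
```

Request:
servo_tool(series=[{"dx":-0.13,"dy":0.024,"dz":0,"roll":0,"jaw":1},{"dx":-0.064,"dy":0.01,"dz":0,"roll":0,"jaw":1},{"dx":0,"dy":0,"dz":0,"roll":0,"jaw":1},{"dx":0,"dy":0,"dz":0,"roll":0,"jaw":1}])

```text
t: 34.2
ee_pos: [536.9, -47.6, 275.3]
tool_rot: [-0.002, 0.707, 0.707, -0.001]
force: [0.1, 1.3, -1.5]
opening: 27.4
```

```bash
python3 -c "
from h import *
go(536.7,-49.7,220,90)
cv2.imwrite('pics/s21.png',cv2.resize(snap('scene')['image'][150:350,200:400,::-1],None,fx=3,fy=3))"
```

```text
t 34.2 at [536.9 -47.6 275.3] yaw 90.01 tilt 0.20 F [ 0.1  1.3 -1.5] op 27.4
 -> first roll 0.001 then dx -0.0083 dy -0.0009 dz 0.2213 (dist 55)
```

View pics/s21.png

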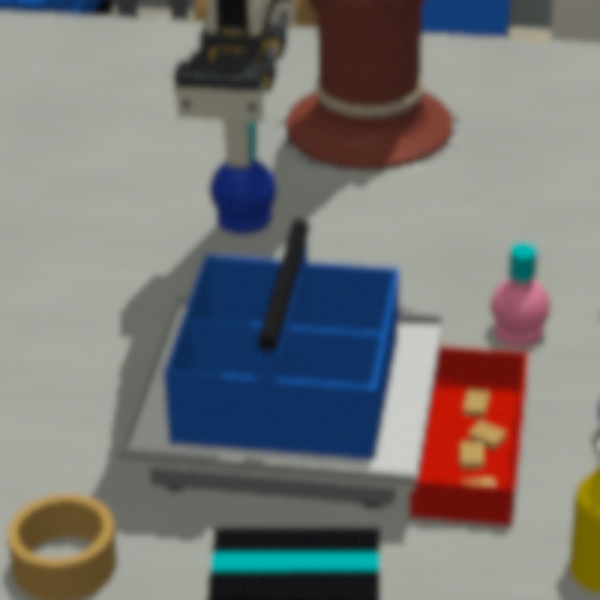

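Over the cell. Lowering slowly (≤0.2 m/s), with a check before the floor.

Request:
servo_tool(series=[{"dx":-0.008,"dy":-0.001,"dz":0.08,"roll":0,"jaw":1},{"dx":0,"dy":0,"dz":0.08,"roll":0,"jaw":1},{"dx":0,"dy":0,"dz":0.06,"roll":0,"jaw":1},{"dx":0,"dy":0,"dz":0,"roll":0,"jaw":1},{"dx":0,"dy":0,"dz":0,"roll":0,"jaw":1}])

```text
t: 34.75
ee_pos: [537.5, -49.0, 222.0]
tool_rot: [-0.0, 0.706, 0.708, 0.0]
force: [1.2, 1.2, -1.4]
opening: 27.7
```

```bash
python3 -c "
from h import *
go(536.7,-49.7,133,90)"
```

```text
t 34.8 at [537.5 -49.  222. ] yaw 90.12 tilt 0.05 F [ 1.2  1.2 -1.4] op 27.7
 -> first roll 0.015 then dx -0.0026 dy -0.0033 dz 0.3558 (dist 89)
```

Request:
servo_tool(series=[{"dx":-0.002,"dy":-0.003,"dz":0.06,"roll":0,"jaw":1},{"dx":0,"dy":0,"dz":0.07,"roll":0,"jaw":1},{"dx":0,"dy":0,"dz":0.07,"roll":0,"jaw":1},{"dx":0,"dy":0,"dz":0.07,"roll":0,"jaw":1},{"dx":0,"dy":0,"dz":0.05,"roll":0,"jaw":1}])

```text
t: 35.25
ee_pos: [537.3, -50.5, 141.9]
tool_rot: [0.0, 0.707, 0.707, 0.001]
force: [0.7, 0.6, -0.5]
opening: 27.9
```

Request:
servo_tool(series=[{"dx":0,"dy":0,"dz":0.02,"roll":0,"jaw":1},{"dx":0,"dy":0,"dz":0,"roll":0,"jaw":1},{"dx":0,"dy":0,"dz":0,"roll":0,"jaw":1}])

```text
t: 35.55
ee_pos: [537.5, -51.0, 137.6]
tool_rot: [0.001, 0.707, 0.707, 0.001]
force: [0.4, -0.0, -1.4]
opening: 27.5
```

Request:
servo_tool(series=[{"dx":0,"dy":0,"dz":0.01,"roll":0,"jaw":1},{"dx":0,"dy":0,"dz":0,"roll":0,"jaw":1},{"dx":0,"dy":0,"dz":0,"roll":0,"jaw":1}])

```text
t: 35.85
ee_pos: [536.9, -51.2, 134.6]
tool_rot: [0.0, 0.707, 0.707, 0.0]
force: [-0.2, -0.4, -0.6]
opening: 27.7
```

Request:
servo_tool(series=[{"dx":0,"dy":0,"dz":0.01,"roll":0,"jaw":1},{"dx":0,"dy":0,"dz":0.008,"roll":0,"jaw":1},{"dx":0,"dy":0,"dz":0,"roll":0,"jaw":1},{"dx":0,"dy":0,"dz":0,"roll":0,"jaw":1}])

```text
t: 36.25
ee_pos: [536.6, -51.2, 129.7]
tool_rot: [-0.0, 0.707, 0.707, -0.0]
force: [-0.7, 0.6, -2.2]
opening: 27.5
```

Request:
servo_tool(series=[{"dx":0,"dy":0,"dz":0.006,"roll":0,"jaw":1},{"dx":0,"dy":0,"dz":0,"roll":0,"jaw":1},{"dx":0,"dy":0,"dz":0,"roll":0,"jaw":1}])

```text
t: 36.55
ee_pos: [536.7, -51.1, 128.3]
tool_rot: [-0.0, 0.707, 0.707, 0.0]
force: [-1.0, -0.6, -2.2]
opening: 27.3
```

Request:
servo_tool(series=[{"dx":0,"dy":0,"dz":0.004,"roll":0,"jaw":1},{"dx":0,"dy":0,"dz":0,"roll":0,"jaw":1},{"dx":0,"dy":0,"dz":0,"roll":0,"jaw":1}])

```text
t: 36.85
ee_pos: [536.9, -51.2, 127.4]
tool_rot: [0.0, 0.707, 0.707, 0.0]
force: [-0.4, -0.4, -1.3]
opening: 27.7
```

Request:
servo_tool(series=[{"dx":0,"dy":0,"dz":0.003,"roll":0,"jaw":1},{"dx":0,"dy":0,"dz":0,"roll":0,"jaw":1},{"dx":0,"dy":0,"dz":0,"roll":0,"jaw":1}])

```text
t: 37.15
ee_pos: [537.0, -51.2, 127.3]
tool_rot: [0.0, 0.707, 0.707, 0.0]
force: [-0.6, 0.4, 6.0]
opening: 27.7
```

Touched down at 127.3 as predicted. Opening to ~42 mm only, and rising.

Request:
servo_tool(series=[{"dx":0,"dy":0,"dz":0,"roll":0,"jaw":0.65},{"dx":0,"dy":0,"dz":0,"roll":0,"jaw":0.6},{"dx":0,"dy":0,"dz":0,"roll":0,"jaw":0.56},{"dx":0,"dy":0,"dz":0,"roll":0,"jaw":0.56}])

```text
t: 37.55
ee_pos: [536.6, -51.1, 126.3]
tool_rot: [-0.0, 0.707, 0.707, -0.0]
force: [-0.8, 0.5, 0.5]
opening: 40.9
```

Request:
servo_tool(series=[{"dx":0,"dy":0,"dz":-0.04,"roll":0,"jaw":0.56},{"dx":0,"dy":0,"dz":-0.1,"roll":0,"jaw":0.56},{"dx":0,"dy":0,"dz":-0.14,"roll":0,"jaw":0.56},{"dx":0,"dy":0,"dz":-0.14,"roll":0,"jaw":0.5},{"dx":0,"dy":0,"dz":-0.1,"roll":0,"jaw":0.45}])

```text
t: 38.05
ee_pos: [537.5, -51.0, 259.7]
tool_rot: [0.001, 0.707, 0.707, 0.001]
force: [0.7, 0.1, 1.0]
opening: 49.0
```

```bash
python3 -c "
from h import *
go(547.3,307.8,250,90)
cv2.imwrite('pics/s22.png',cv2.resize(snap('scene')['image'][150:350,200:400,::-1],None,fx=3,fy=3))"
```

```text
t 38.0 at [537.5 -51.  259.7] yaw 89.98 tilt 0.21 F [0.7 0.1 1. ] op 49.0
 -> first roll -0.002 then dx 1.4354 dy 0.0393 dz 0.0389 (dist 359)
```

View pics/s22.png

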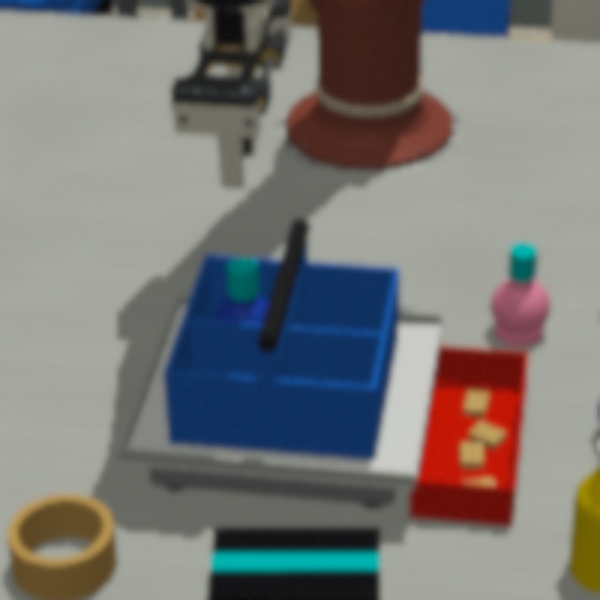

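First globe stands upright in its cell (crop cap (278,243)). Next: the globe at (547,308).

Request:
servo_tool(series=[{"dx":0.14,"dy":0.004,"dz":0,"roll":0,"jaw":0.45},{"dx":0.16,"dy":0.004,"dz":0,"roll":0,"jaw":0.45},{"dx":0.16,"dy":0.004,"dz":0,"roll":0,"jaw":0.45},{"dx":0.16,"dy":0.004,"dz":0,"roll":0,"jaw":0.45},{"dx":0.16,"dy":0.004,"dz":0,"roll":0,"jaw":0.45}])

```text
t: 38.6
ee_pos: [541.7, 145.3, 257.2]
tool_rot: [0.0, 0.707, 0.707, 0.0]
force: [0.6, 0.6, 1.0]
opening: 51.4
```

Request:
servo_tool(series=[{"dx":0.16,"dy":0.004,"dz":0,"roll":0,"jaw":0.45},{"dx":0.16,"dy":0.004,"dz":0,"roll":0,"jaw":0.45},{"dx":0.16,"dy":0.004,"dz":0.05,"roll":0,"jaw":0.45},{"dx":0.16,"dy":0.004,"dz":0.1,"roll":0,"jaw":0.45},{"dx":0.015,"dy":0.003,"dz":0.1,"roll":0,"jaw":0.45}])

```text
t: 39.1
ee_pos: [544.3, 315.8, 194.2]
tool_rot: [-0.002, 0.704, 0.71, 0.003]
force: [-0.7, -0.7, 0.0]
opening: 51.2
```

Request:
servo_tool(series=[{"dx":0,"dy":0,"dz":0.06,"roll":0,"jaw":0.45},{"dx":0,"dy":0,"dz":0,"roll":0,"jaw":0.45},{"dx":0,"dy":0,"dz":0,"roll":0,"jaw":0.45}])

```text
t: 39.4
ee_pos: [547.0, 307.4, 179.7]
tool_rot: [0.0, 0.707, 0.707, 0.0]
force: [-0.2, 0.1, 0.1]
opening: 51.3
```

```bash
python3 -c "
from caps import *
go(547.3,307.8,65,90)
caps('t23.png')
cv2.imwrite('pics/s23.png',cv2.resize(snap('scene')['image'][150:350,320:520,::-1],None,fx=2,fy=2))"
```

```text
t 39.4 at [547.  307.4 179.7] yaw 89.95 tilt 0.03 F [-0.2  0.1  0.1] op 51.3
 -> first roll -0.006 then dx 0.0014 dy 0.0013 dz 0.4586 (dist 115)
cap px [179. 255.] xyz [547.3 307.9 100.1] area 156 ball rgb [18 59 58] top extent [442.  32.] [559. 321.]
cap px [351. 257.] xyz [536.5 -51.  159.7] area 157 ball rgb [14 92 92] top extent [442. -63.] [549.  32.]
cap px [228. 329.] xyz [392.2 198.7 100.1] area 137 ball rgb [ 32 183 182] top extent [379. 186.] [404. 211.]
```

View pics/s23.png

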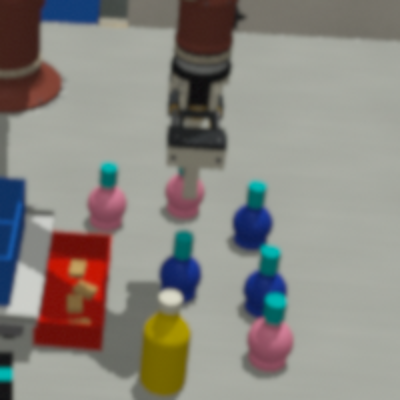

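Target unmoved; globe 1 is in the cell with its cap top at 160 mm (exactly on the floor). Descend.

Request:
servo_tool(series=[{"dx":0.001,"dy":0.001,"dz":0.1,"roll":0,"jaw":0.45},{"dx":0,"dy":0,"dz":0.12,"roll":0,"jaw":0.45},{"dx":0,"dy":0,"dz":0.12,"roll":0,"jaw":0.45},{"dx":0,"dy":0,"dz":0.1,"roll":0,"jaw":0.45},{"dx":0,"dy":0,"dz":0.015,"roll":0,"jaw":0.45}])

```text
t: 40.0
ee_pos: [545.8, 306.5, 63.5]
tool_rot: [-0.0, 0.707, 0.707, -0.002]
force: [0.0, 0.1, -0.2]
opening: 50.9
```

Request:
servo_tool(series=[{"dx":0,"dy":0,"dz":0,"roll":0,"jaw":0.45},{"dx":0,"dy":0,"dz":0,"roll":0,"jaw":0.45},{"dx":0,"dy":0,"dz":0,"roll":0,"jaw":0.55},{"dx":0,"dy":0,"dz":0,"roll":0,"jaw":0.65},{"dx":0,"dy":0,"dz":0,"roll":0,"jaw":0.8}])

```text
t: 40.5
ee_pos: [547.2, 308.1, 66.2]
tool_rot: [0.0, 0.707, 0.707, 0.001]
force: [-0.0, -0.1, -0.4]
opening: 32.2
```

Request:
servo_tool(series=[{"dx":0,"dy":0,"dz":0,"roll":0,"jaw":1},{"dx":0,"dy":0,"dz":0,"roll":0,"jaw":1},{"dx":0,"dy":0,"dz":0,"roll":0,"jaw":1},{"dx":0,"dy":0,"dz":0,"roll":0,"jaw":1}])

```text
t: 40.9
ee_pos: [547.2, 308.0, 65.8]
tool_rot: [0.0, 0.707, 0.707, 0.0]
force: [0.4, -0.6, 3.8]
opening: 27.6
```

```bash
python3 -c "
from h import *
go(547.3,307.8,65,90)"
```

```text
t 40.9 at [547.2 308.   65.8] yaw 89.97 tilt 0.06 F [ 0.4 -0.6  3.8] op 27.6
 -> first roll -0.004 then dx -0.0010 dy 0.0003 dz 0.0033 (dist 1)
```

Request:
servo_tool(series=[{"dx":0,"dy":0,"dz":-0.04,"roll":0,"jaw":1},{"dx":0,"dy":0,"dz":-0.12,"roll":0,"jaw":1},{"dx":0,"dy":0,"dz":-0.17,"roll":0,"jaw":1},{"dx":0,"dy":0,"dz":-0.17,"roll":0,"jaw":1},{"dx":0,"dy":0,"dz":-0.17,"roll":0,"jaw":1}])

```text
t: 41.4
ee_pos: [546.2, 307.5, 234.2]
tool_rot: [-0.0, 0.707, 0.707, -0.001]
force: [0.6, 0.5, -1.3]
opening: 27.9
```

Request:
servo_tool(series=[{"dx":0,"dy":0,"dz":-0.13,"roll":0,"jaw":1},{"dx":0,"dy":0,"dz":-0.03,"roll":0,"jaw":1},{"dx":0,"dy":0,"dz":0,"roll":0,"jaw":1},{"dx":0,"dy":0,"dz":0,"roll":0,"jaw":1}])

```text
t: 41.8
ee_pos: [545.8, 307.0, 270.6]
tool_rot: [-0.0, 0.707, 0.707, -0.002]
force: [-0.3, -0.9, -0.8]
opening: 27.7
```

```bash
python3 -c "
from h import *
go(626.7,-50.3,274,90)"
```

```text
t 41.8 at [545.8 307.  270.6] yaw 89.98 tilt 0.25 F [-0.3 -0.9 -0.8] op 27.7
 -> first roll -0.002 then dx -1.4291 dy 0.3236 dz -0.0137 (dist 366)
```

Request:
servo_tool(series=[{"dx":-0.07,"dy":0.016,"dz":-0.02,"roll":0,"jaw":1},{"dx":-0.13,"dy":0.03,"dz":0,"roll":0,"jaw":1},{"dx":-0.13,"dy":0.03,"dz":0,"roll":0,"jaw":1},{"dx":-0.13,"dy":0.03,"dz":0,"roll":0,"jaw":1},{"dx":-0.13,"dy":0.03,"dz":0,"roll":0,"jaw":1}])

```text
t: 42.3
ee_pos: [580.6, 156.7, 276.4]
tool_rot: [-0.0, 0.708, 0.706, -0.002]
force: [0.5, -0.5, -1.6]
opening: 27.8
```

Request:
servo_tool(series=[{"dx":-0.13,"dy":0.03,"dz":0,"roll":0,"jaw":1},{"dx":-0.13,"dy":0.03,"dz":0,"roll":0,"jaw":1},{"dx":-0.13,"dy":0.03,"dz":0,"roll":0,"jaw":1},{"dx":-0.13,"dy":0.03,"dz":0,"roll":0,"jaw":1},{"dx":-0.13,"dy":0.03,"dz":0,"roll":0,"jaw":1}])

```text
t: 42.8
ee_pos: [617.5, -5.7, 276.4]
tool_rot: [-0.001, 0.708, 0.706, -0.002]
force: [0.1, -0.1, -0.7]
opening: 27.5
```

Request:
servo_tool(series=[{"dx":-0.13,"dy":0.03,"dz":0,"roll":0,"jaw":1},{"dx":-0.06,"dy":0.008,"dz":0,"roll":0,"jaw":1},{"dx":0,"dy":0,"dz":0,"roll":0,"jaw":1},{"dx":0,"dy":0,"dz":0,"roll":0,"jaw":1}])

```text
t: 43.2
ee_pos: [627.1, -48.1, 277.2]
tool_rot: [-0.001, 0.707, 0.707, 0.0]
force: [0.7, 0.6, -1.4]
opening: 28.0
```

```bash
python3 -c "
from h import *
go(626.7,-50.3,222,90)
cv2.imwrite('pics/s24.png',cv2.resize(snap('scene')['image'][150:350,200:400,::-1],None,fx=3,fy=3))"
```

```text
t 43.2 at [627.1 -48.1 277.2] yaw 90.05 tilt 0.15 F [ 0.7  0.6 -1.4] op 28.0
 -> first roll 0.006 then dx -0.0087 dy -0.0016 dz 0.2210 (dist 55)
```

View pics/s24.png

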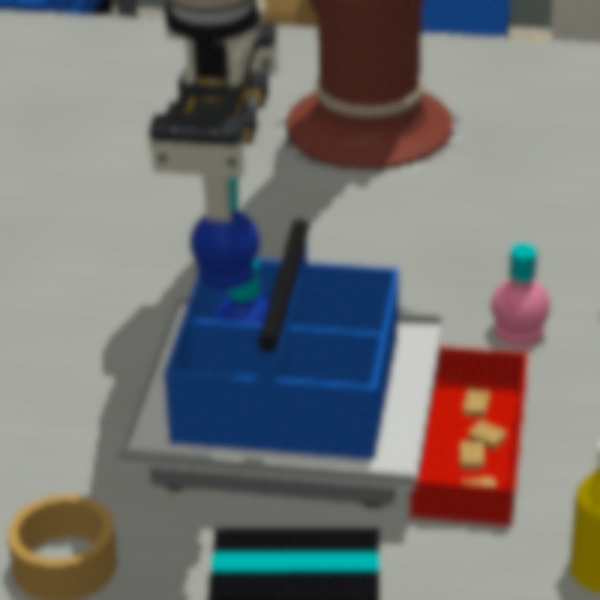

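Request:
servo_tool(series=[{"dx":-0.008,"dy":-0.001,"dz":0.08,"roll":0,"jaw":1},{"dx":0,"dy":0,"dz":0.08,"roll":0,"jaw":1},{"dx":0,"dy":0,"dz":0.06,"roll":0,"jaw":1},{"dx":0,"dy":0,"dz":0,"roll":0,"jaw":1},{"dx":0,"dy":0,"dz":0,"roll":0,"jaw":1}])

```text
t: 43.75
ee_pos: [627.6, -49.6, 223.3]
tool_rot: [-0.0, 0.706, 0.708, 0.001]
force: [0.8, -0.8, -0.3]
opening: 27.9
```

```bash
python3 -c "
from h import *
go(626.7,-50.3,131,90)"
```

```text
t 43.8 at [627.6 -49.6 223.3] yaw 90.15 tilt 0.07 F [ 0.8 -0.8 -0.3] op 27.9
 -> first roll 0.018 then dx -0.0030 dy -0.0036 dz 0.3692 (dist 92)
```

Request:
servo_tool(series=[{"dx":-0.001,"dy":-0.003,"dz":0.06,"roll":0,"jaw":1},{"dx":0,"dy":0,"dz":0.07,"roll":0,"jaw":1},{"dx":0,"dy":0,"dz":0.07,"roll":0,"jaw":1},{"dx":0,"dy":0,"dz":0.07,"roll":0,"jaw":1},{"dx":0,"dy":0,"dz":0.05,"roll":0,"jaw":1}])

```text
t: 44.25
ee_pos: [627.3, -51.0, 143.1]
tool_rot: [0.0, 0.707, 0.707, 0.001]
force: [0.3, 0.9, -0.4]
opening: 27.9
```

Request:
servo_tool(series=[{"dx":0,"dy":0,"dz":0.025,"roll":0,"jaw":1},{"dx":0,"dy":0,"dz":0.01,"roll":0,"jaw":1},{"dx":0,"dy":0,"dz":0,"roll":0,"jaw":1},{"dx":0,"dy":0,"dz":0,"roll":0,"jaw":1}])

```text
t: 44.65
ee_pos: [627.4, -51.9, 134.9]
tool_rot: [0.001, 0.707, 0.707, 0.001]
force: [0.3, 0.5, -1.9]
opening: 27.5
```

Request:
servo_tool(series=[{"dx":0,"dy":0,"dz":0.01,"roll":0,"jaw":1},{"dx":0,"dy":0,"dz":0.01,"roll":0,"jaw":1},{"dx":0,"dy":0,"dz":0.006,"roll":0,"jaw":1},{"dx":0,"dy":0,"dz":0,"roll":0,"jaw":1},{"dx":0,"dy":0,"dz":0,"roll":0,"jaw":1}])

```text
t: 45.15
ee_pos: [626.7, -51.9, 127.5]
tool_rot: [-0.0, 0.707, 0.707, -0.0]
force: [0.0, 0.7, -0.8]
opening: 27.5
```

Request:
servo_tool(series=[{"dx":0,"dy":0,"dz":0.005,"roll":0,"jaw":1},{"dx":0,"dy":0,"dz":0,"roll":0,"jaw":1},{"dx":0,"dy":0,"dz":0,"roll":0,"jaw":1}])

```text
t: 45.45
ee_pos: [626.7, -51.9, 126.3]
tool_rot: [-0.0, 0.707, 0.707, 0.0]
force: [0.5, -0.7, -1.6]
opening: 27.5
```

Request:
servo_tool(series=[{"dx":0,"dy":0,"dz":0.003,"roll":0,"jaw":1},{"dx":0,"dy":0,"dz":0,"roll":0,"jaw":1},{"dx":0,"dy":0,"dz":0,"roll":0,"jaw":1}])

```text
t: 45.75
ee_pos: [626.9, -51.9, 125.9]
tool_rot: [0.0, 0.707, 0.707, 0.0]
force: [-0.3, 0.2, 1.0]
opening: 27.6
```

Request:
servo_tool(series=[{"dx":0,"dy":0,"dz":0.002,"roll":0,"jaw":1},{"dx":0,"dy":0,"dz":0,"roll":0,"jaw":1},{"dx":0,"dy":0,"dz":0,"roll":0,"jaw":1}])

```text
t: 46.05
ee_pos: [627.0, -52.0, 125.8]
tool_rot: [0.0, 0.707, 0.707, 0.0]
force: [-1.1, -0.3, 5.2]
opening: 27.8
```

Touched down. Release, rise.

Request:
servo_tool(series=[{"dx":0,"dy":0,"dz":0,"roll":0,"jaw":0.65},{"dx":0,"dy":0,"dz":0,"roll":0,"jaw":0.6},{"dx":0,"dy":0,"dz":0,"roll":0,"jaw":0.56},{"dx":0,"dy":0,"dz":0,"roll":0,"jaw":0.56}])

```text
t: 46.45
ee_pos: [626.6, -51.9, 124.6]
tool_rot: [-0.0, 0.707, 0.707, -0.0]
force: [-0.1, -0.4, 0.3]
opening: 40.9
```

Request:
servo_tool(series=[{"dx":0,"dy":0,"dz":-0.04,"roll":0,"jaw":0.56},{"dx":0,"dy":0,"dz":-0.1,"roll":0,"jaw":0.56},{"dx":0,"dy":0,"dz":-0.14,"roll":0,"jaw":0.56},{"dx":0,"dy":0,"dz":-0.14,"roll":0,"jaw":0.5},{"dx":0,"dy":0,"dz":-0.1,"roll":0,"jaw":0.45}])

```text
t: 46.95
ee_pos: [627.6, -51.8, 258.5]
tool_rot: [0.001, 0.707, 0.707, 0.002]
force: [-0.6, -0.1, -0.6]
opening: 49.4
```

```bash
python3 -c "
from caps import *
go(567.5,422,250,90)
caps('t25.png')"
```

```text
t 47.0 at [627.6 -51.8 258.5] yaw 89.98 tilt 0.24 F [-0.6 -0.1 -0.6] op 49.4
 -> first roll -0.002 then dx 1.8951 dy -0.2404 dz 0.0342 (dist 478)
cap px [127. 198.] xyz [670.9 423.9 100.1] area 163 ball rgb [26 65 64] top extent [442.  32.] [684. 437.]
cap px [125. 245.] xyz [567.7 422.  100. ] area 173 ball rgb [26 59 62] top extent [442.  32.] [580. 435.]
cap px [351. 257.] xyz [536.5 -51.  160. ] area 159 ball rgb [12 95 94] top extent [524. -63.] [549. -39.]
cap px [126. 318.] xyz [415.  411.5 100.1] area 184 ball rgb [24 65 65] top extent [404.  32.] [442. 426.]
cap px [228. 330.] xyz [392.4 198.5 100.2] area 134 ball rgb [ 37 190 190] top extent [379.  32.] [442. 211.]
cap px [172. 352.] xyz [347.5 313.4 100. ] area 159 ball rgb [26 64 64] top extent [336.  32.] [442. 327.]
```

View pics/t25.png

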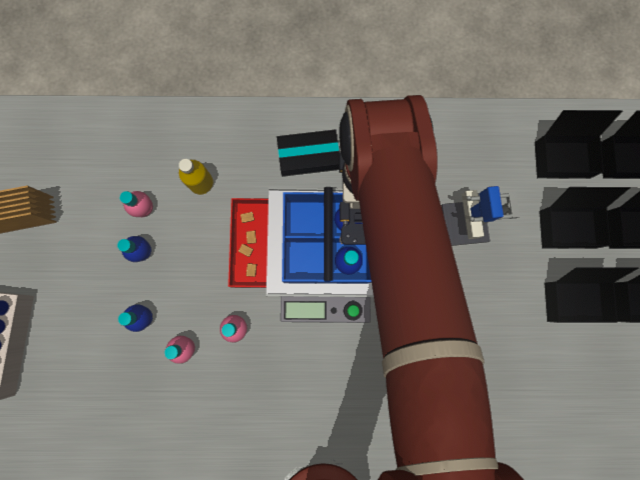

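Two blue globes remain at px (245,125) and (318,126); the pink one at (198,127) is not meant. Going to the first.

Request:
servo_tool(series=[{"dx":0.14,"dy":-0.02,"dz":0,"roll":0,"jaw":0.45},{"dx":0.16,"dy":-0.02,"dz":0,"roll":0,"jaw":0.45},{"dx":0.16,"dy":-0.02,"dz":0,"roll":0,"jaw":0.45},{"dx":0.16,"dy":-0.02,"dz":0,"roll":0,"jaw":0.45},{"dx":0.16,"dy":-0.02,"dz":0,"roll":0,"jaw":0.45}])

```text
t: 47.5
ee_pos: [601.4, 144.6, 255.5]
tool_rot: [0.0, 0.707, 0.707, 0.0]
force: [-1.1, 0.8, 0.2]
opening: 51.4
```

Request:
servo_tool(series=[{"dx":0.16,"dy":-0.02,"dz":0,"roll":0,"jaw":0.45},{"dx":0.16,"dy":-0.02,"dz":0,"roll":0,"jaw":0.45},{"dx":0.16,"dy":-0.02,"dz":0,"roll":0,"jaw":0.45},{"dx":0.16,"dy":-0.02,"dz":0,"roll":0,"jaw":0.45},{"dx":0.16,"dy":-0.02,"dz":0,"roll":0,"jaw":0.45}])

```text
t: 48.0
ee_pos: [576.5, 344.6, 255.5]
tool_rot: [0.0, 0.707, 0.707, 0.0]
force: [0.3, 0.7, -0.3]
opening: 51.0
```

Request:
servo_tool(series=[{"dx":0.16,"dy":-0.02,"dz":0.1,"roll":0,"jaw":0.45},{"dx":0.155,"dy":-0.02,"dz":0.1,"roll":0,"jaw":0.45},{"dx":0,"dy":0,"dz":0.1,"roll":0,"jaw":0.45},{"dx":0,"dy":0,"dz":0,"roll":0,"jaw":0.45},{"dx":0,"dy":0,"dz":0,"roll":0,"jaw":0.45}])

```text
t: 48.5
ee_pos: [567.7, 420.7, 180.4]
tool_rot: [0.001, 0.708, 0.706, -0.0]
force: [-0.6, -0.0, -0.3]
opening: 51.1
```

```bash
python3 -c "
from h import *
go(567.6,422,65.5,90)
cv2.imwrite('pics/s26.png',cv2.resize(snap('scene')['image'][150:350,320:520,::-1],None,fx=2,fy=2))"
```

```text
t 48.5 at [567.7 420.7 180.4] yaw 89.90 tilt 0.07 F [-0.6 -0.  -0.3] op 51.1
 -> first roll -0.013 then dx 0.0050 dy -0.0005 dz 0.4595 (dist 115)
```

View pics/s26.png

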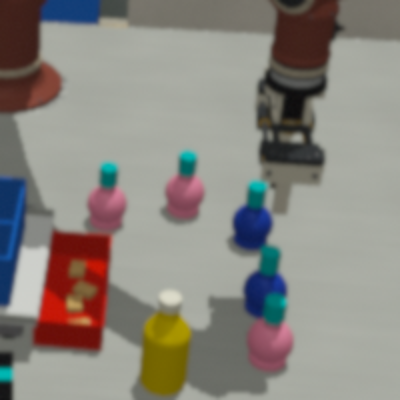

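Request:
servo_tool(series=[{"dx":0.004,"dy":0,"dz":0.1,"roll":-0.01,"jaw":0.45},{"dx":0,"dy":0,"dz":0.12,"roll":0,"jaw":0.45},{"dx":0,"dy":0,"dz":0.12,"roll":0,"jaw":0.45},{"dx":0,"dy":0,"dz":0.1,"roll":0,"jaw":0.45},{"dx":0,"dy":0,"dz":0.016,"roll":0,"jaw":0.45}])

```text
t: 49.05
ee_pos: [567.1, 420.3, 64.7]
tool_rot: [0.0, 0.708, 0.707, -0.002]
force: [-0.2, -0.1, -0.4]
opening: 51.3
```

Request:
servo_tool(series=[{"dx":0,"dy":0,"dz":0,"roll":0,"jaw":0.45},{"dx":0,"dy":0,"dz":0,"roll":0,"jaw":0.45},{"dx":0,"dy":0,"dz":0,"roll":0,"jaw":0.55},{"dx":0,"dy":0,"dz":0,"roll":0,"jaw":0.65},{"dx":0,"dy":0,"dz":0,"roll":0,"jaw":0.8}])

```text
t: 49.55
ee_pos: [567.2, 423.2, 67.0]
tool_rot: [0.0, 0.707, 0.707, 0.001]
force: [0.3, 0.8, -0.3]
opening: 32.0
```

Request:
servo_tool(series=[{"dx":0,"dy":0,"dz":0,"roll":0,"jaw":1},{"dx":0,"dy":0,"dz":0,"roll":0,"jaw":1},{"dx":0,"dy":0,"dz":0,"roll":0,"jaw":1},{"dx":0,"dy":0,"dz":0,"roll":0,"jaw":1}])

```text
t: 49.95
ee_pos: [567.3, 423.0, 66.6]
tool_rot: [0.0, 0.707, 0.707, 0.001]
force: [0.2, 0.5, 3.3]
opening: 27.9
```

```bash
python3 -c "
from h import *
go(567.6,422,65,90)"
```

```text
t 50.0 at [567.3 423.   66.6] yaw 90.05 tilt 0.06 F [0.2 0.5 3.3] op 27.9
 -> first roll 0.006 then dx -0.0041 dy 0.0012 dz 0.0064 (dist 2)
```

Request:
servo_tool(series=[{"dx":0,"dy":0,"dz":-0.04,"roll":0,"jaw":1},{"dx":0,"dy":0,"dz":-0.12,"roll":0,"jaw":1},{"dx":0,"dy":0,"dz":-0.17,"roll":0,"jaw":1},{"dx":0,"dy":0,"dz":-0.17,"roll":0,"jaw":1},{"dx":0,"dy":0,"dz":-0.17,"roll":0,"jaw":1}])

```text
t: 50.45
ee_pos: [566.1, 422.4, 234.8]
tool_rot: [-0.0, 0.707, 0.708, -0.001]
force: [0.8, 0.3, -0.6]
opening: 27.8
```

Request:
servo_tool(series=[{"dx":0,"dy":0,"dz":-0.06,"roll":0,"jaw":1},{"dx":0,"dy":0,"dz":0,"roll":0,"jaw":1},{"dx":0,"dy":0,"dz":0,"roll":0,"jaw":1}])

```text
t: 50.75
ee_pos: [566.1, 422.2, 247.3]
tool_rot: [-0.0, 0.707, 0.708, -0.001]
force: [-1.3, 0.4, -1.0]
opening: 27.6
```

```bash
python3 -c "
from h import *
go(627.3,40.5,245,90)
cv2.imwrite('pics/s27.png',cv2.resize(snap('scene')['image'][150:350,320:520,::-1],None,fx=2,fy=2))"
```

```text
t 50.8 at [566.1 422.2 247.3] yaw 90.07 tilt 0.15 F [-1.3  0.4 -1. ] op 27.6
 -> first roll 0.009 then dx -1.5269 dy 0.2447 dz 0.0093 (dist 387)
```

View pics/s27.png

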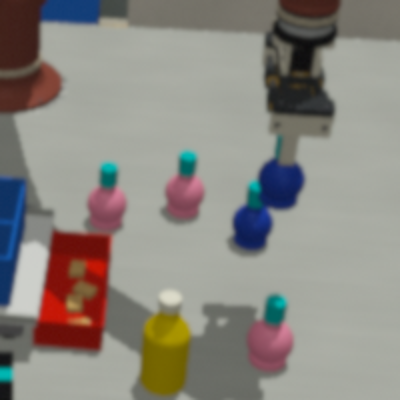

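Blue globe held upright. Carrying to cell (+x,+y).

Request:
servo_tool(series=[{"dx":-0.07,"dy":0.01,"dz":0,"roll":0,"jaw":1},{"dx":-0.14,"dy":0.023,"dz":0,"roll":0,"jaw":1},{"dx":-0.14,"dy":0.023,"dz":0,"roll":0,"jaw":1},{"dx":-0.14,"dy":0.023,"dz":0,"roll":0,"jaw":1},{"dx":-0.14,"dy":0.023,"dz":0,"roll":0,"jaw":1}])

```text
t: 51.3
ee_pos: [591.5, 263.2, 245.9]
tool_rot: [-0.001, 0.707, 0.708, -0.002]
force: [0.3, -0.3, -2.5]
opening: 28.0
```

Request:
servo_tool(series=[{"dx":-0.14,"dy":0.023,"dz":0,"roll":0,"jaw":1},{"dx":-0.14,"dy":0.023,"dz":0,"roll":0,"jaw":1},{"dx":-0.14,"dy":0.023,"dz":0,"roll":0,"jaw":1},{"dx":-0.14,"dy":0.023,"dz":0,"roll":0,"jaw":1},{"dx":-0.14,"dy":0.023,"dz":0,"roll":0,"jaw":1}])

```text
t: 51.8
ee_pos: [620.3, 88.5, 246.0]
tool_rot: [-0.001, 0.707, 0.707, -0.002]
force: [0.1, -0.4, -2.1]
opening: 27.6
```

Request:
servo_tool(series=[{"dx":-0.13,"dy":0.023,"dz":0,"roll":0,"jaw":1},{"dx":-0.065,"dy":0.005,"dz":0,"roll":0,"jaw":1},{"dx":0,"dy":0,"dz":0,"roll":0,"jaw":1},{"dx":0,"dy":0,"dz":0,"roll":0,"jaw":1}])

```text
t: 52.2
ee_pos: [627.8, 43.9, 247.7]
tool_rot: [-0.002, 0.706, 0.708, 0.0]
force: [0.6, 1.3, -1.3]
opening: 27.6
```

```bash
python3 -c "
from h import *
go(627.3,40.5,215,90)
cv2.imwrite('pics/s28.png',cv2.resize(snap('scene')['image'][150:350,200:400,::-1],None,fx=3,fy=3))"
```

```text
t 52.2 at [627.8  43.9 247.7] yaw 90.17 tilt 0.18 F [ 0.6  1.3 -1.3] op 27.6
 -> first roll 0.021 then dx -0.0136 dy -0.0018 dz 0.1307 (dist 33)
```

View pics/s28.png

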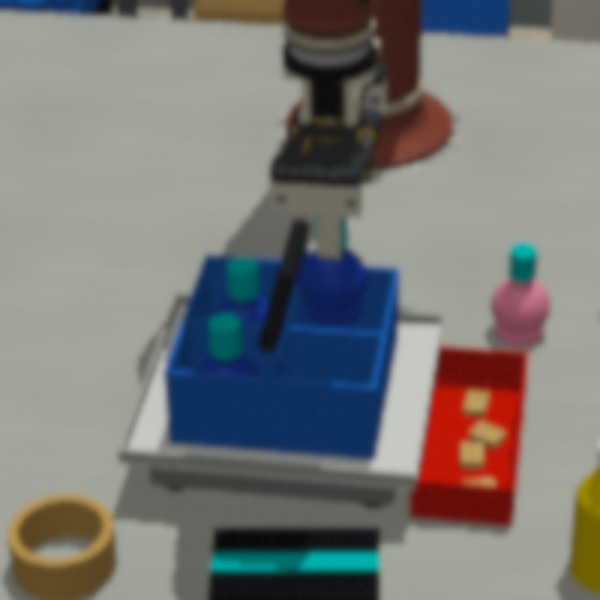

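Two globes sit in their cells; the third is above cell (+x,+y). Lowering.

Request:
servo_tool(series=[{"dx":-0.009,"dy":-0.002,"dz":0.06,"roll":0.02,"jaw":1},{"dx":0,"dy":0,"dz":0.07,"roll":0,"jaw":1},{"dx":0,"dy":0,"dz":0,"roll":0,"jaw":1},{"dx":0,"dy":0,"dz":0,"roll":0,"jaw":1}])

```text
t: 52.65
ee_pos: [627.8, 41.7, 216.2]
tool_rot: [-0.001, 0.707, 0.708, 0.0]
force: [-0.5, -0.7, -1.7]
opening: 27.7
```

```bash
python3 -c "
from h import *
go(627.3,40,131,90)"
```

```text
t 52.6 at [627.8  41.7 216.2] yaw 90.08 tilt 0.08 F [-0.5 -0.7 -1.7] op 27.7
 -> first roll 0.010 then dx -0.0069 dy -0.0020 dz 0.3407 (dist 85)
```

Request:
servo_tool(series=[{"dx":-0.002,"dy":-0.002,"dz":0.06,"roll":0,"jaw":1},{"dx":0,"dy":0,"dz":0.07,"roll":0,"jaw":1},{"dx":0,"dy":0,"dz":0.07,"roll":0,"jaw":1},{"dx":0,"dy":0,"dz":0.07,"roll":0,"jaw":1},{"dx":0,"dy":0,"dz":0.04,"roll":0,"jaw":1}])

```text
t: 53.15
ee_pos: [627.6, 40.0, 138.3]
tool_rot: [-0.0, 0.707, 0.707, 0.0]
force: [0.3, -0.3, -1.4]
opening: 27.4
```

Request:
servo_tool(series=[{"dx":0,"dy":0,"dz":0.02,"roll":0,"jaw":1},{"dx":0,"dy":0,"dz":0.008,"roll":0,"jaw":1},{"dx":0,"dy":0,"dz":0,"roll":0,"jaw":1},{"dx":0,"dy":0,"dz":0,"roll":0,"jaw":1}])

```text
t: 53.55
ee_pos: [628.2, 39.1, 132.4]
tool_rot: [0.001, 0.708, 0.706, 0.001]
force: [0.3, 0.3, -1.1]
opening: 27.7
```

Request:
servo_tool(series=[{"dx":0,"dy":0,"dz":0.008,"roll":0,"jaw":1},{"dx":0,"dy":0,"dz":0.006,"roll":0,"jaw":1},{"dx":0,"dy":0,"dz":0,"roll":0,"jaw":1},{"dx":0,"dy":0,"dz":0,"roll":0,"jaw":1}])

```text
t: 53.95
ee_pos: [627.5, 38.9, 128.0]
tool_rot: [-0.0, 0.708, 0.706, -0.0]
force: [-0.6, -0.1, -1.0]
opening: 28.0
```

Request:
servo_tool(series=[{"dx":0,"dy":0,"dz":0.004,"roll":0,"jaw":1},{"dx":0,"dy":0,"dz":0,"roll":0,"jaw":1},{"dx":0,"dy":0,"dz":0,"roll":0,"jaw":1}])

```text
t: 54.25
ee_pos: [627.5, 38.9, 127.0]
tool_rot: [-0.0, 0.708, 0.706, 0.0]
force: [-0.2, -0.3, -1.5]
opening: 27.6
```

Request:
servo_tool(series=[{"dx":0,"dy":0,"dz":0.002,"roll":0,"jaw":1},{"dx":0,"dy":0,"dz":0,"roll":0,"jaw":1},{"dx":0,"dy":0,"dz":0,"roll":0,"jaw":1}])

```text
t: 54.55
ee_pos: [627.6, 38.9, 126.6]
tool_rot: [0.0, 0.708, 0.706, 0.0]
force: [-0.9, 0.0, -0.3]
opening: 27.7
```

Request:
servo_tool(series=[{"dx":0,"dy":0,"dz":0.002,"roll":0,"jaw":1},{"dx":0,"dy":0,"dz":0,"roll":0,"jaw":1},{"dx":0,"dy":0,"dz":0,"roll":0,"jaw":1}])

```text
t: 54.85
ee_pos: [627.7, 38.9, 126.6]
tool_rot: [0.0, 0.708, 0.706, 0.0]
force: [-0.6, -0.2, 2.8]
opening: 27.9
```

Touchdown. Release and rise.

Request:
servo_tool(series=[{"dx":0,"dy":0,"dz":0,"roll":0,"jaw":0.65},{"dx":0,"dy":0,"dz":0,"roll":0,"jaw":0.6},{"dx":0,"dy":0,"dz":0,"roll":0,"jaw":0.56},{"dx":0,"dy":0,"dz":0,"roll":0,"jaw":0.56}])

```text
t: 55.25
ee_pos: [627.5, 38.9, 125.9]
tool_rot: [-0.0, 0.708, 0.706, -0.0]
force: [0.5, 0.1, -0.4]
opening: 40.8
```

Request:
servo_tool(series=[{"dx":0,"dy":0,"dz":-0.04,"roll":0,"jaw":0.56},{"dx":0,"dy":0,"dz":-0.1,"roll":0,"jaw":0.56},{"dx":0,"dy":0,"dz":-0.14,"roll":0,"jaw":0.56},{"dx":0,"dy":0,"dz":-0.14,"roll":0,"jaw":0.5},{"dx":0,"dy":0,"dz":-0.1,"roll":0,"jaw":0.45}])

```text
t: 55.75
ee_pos: [628.4, 39.2, 259.6]
tool_rot: [0.001, 0.708, 0.707, 0.002]
force: [-0.2, -0.9, 0.6]
opening: 49.1
```

```bash
python3 -c "
from caps import *
go(415,411.6,250,90)
caps('t29.png')"
```

```text
t 55.8 at [628.4  39.2 259.6] yaw 89.90 tilt 0.24 F [-0.2 -0.9  0.6] op 49.1
 -> first roll -0.012 then dx 1.4897 dy -0.8536 dz 0.0385 (dist 429)
cap px [127. 198.] xyz [670.9 423.8  99.6] area 163 ball rgb [23 59 59] top extent [657. 409.] [684. 437.]
cap px [126. 318.] xyz [415.1 411.7 100. ] area 184 ball rgb [21 60 59] top extent [404. 398.] [428. 425.]
cap px [228. 330.] xyz [392.2 198.4  99.9] area 136 ball rgb [ 34 176 175] top extent [379. 185.] [404. 211.]
cap px [172. 352.] xyz [347.5 313.5 100. ] area 160 ball rgb [25 59 59] top extent [335. 301.] [360. 327.]
```

View pics/t29.png

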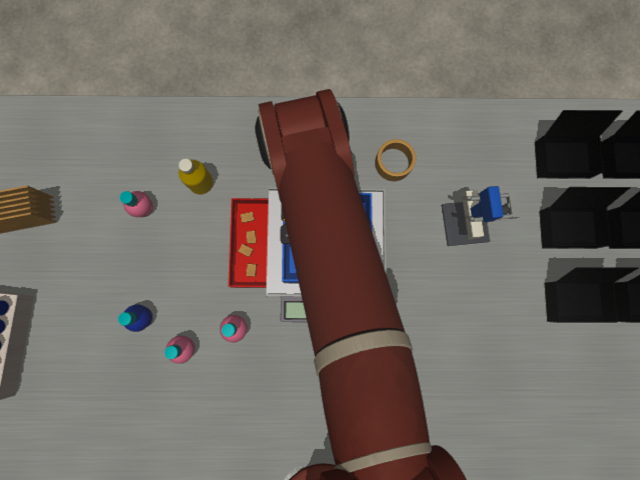

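The last blue globe is at px (318,126) → (415,412).

Request:
servo_tool(series=[{"dx":0.12,"dy":-0.068,"dz":0,"roll":0,"jaw":0.45},{"dx":0.138,"dy":-0.079,"dz":0,"roll":0,"jaw":0.45},{"dx":0.138,"dy":-0.079,"dz":0,"roll":0,"jaw":0.45},{"dx":0.138,"dy":-0.079,"dz":0,"roll":0,"jaw":0.45},{"dx":0.138,"dy":-0.079,"dz":0,"roll":0,"jaw":0.45}])

```text
t: 56.3
ee_pos: [530.9, 208.4, 256.6]
tool_rot: [0.0, 0.708, 0.706, 0.0]
force: [0.8, 1.1, -0.7]
opening: 51.0
```

Request:
servo_tool(series=[{"dx":0.138,"dy":-0.079,"dz":0,"roll":0,"jaw":0.45},{"dx":0.138,"dy":-0.079,"dz":0,"roll":0,"jaw":0.45},{"dx":0.138,"dy":-0.079,"dz":0,"roll":0,"jaw":0.45},{"dx":0.138,"dy":-0.079,"dz":0,"roll":0,"jaw":0.45},{"dx":0.138,"dy":-0.079,"dz":0,"roll":0,"jaw":0.45}])

```text
t: 56.8
ee_pos: [432.5, 381.0, 256.6]
tool_rot: [0.0, 0.708, 0.706, 0.0]
force: [0.9, 0.4, -0.4]
opening: 51.0
```

Request:
servo_tool(series=[{"dx":0.128,"dy":-0.075,"dz":0.1,"roll":-0.01,"jaw":0.45},{"dx":0,"dy":0,"dz":0.1,"roll":0,"jaw":0.45},{"dx":0,"dy":0,"dz":0.1,"roll":0,"jaw":0.45},{"dx":0,"dy":0,"dz":0,"roll":0,"jaw":0.45},{"dx":0,"dy":0,"dz":0,"roll":0,"jaw":0.45}])

```text
t: 57.3
ee_pos: [415.0, 411.8, 181.6]
tool_rot: [-0.0, 0.707, 0.707, 0.0]
force: [-0.1, 0.3, 0.5]
opening: 51.1
```

```bash
python3 -c "
from h import *
go(415.1,411.7,65.5,90)
cv2.imwrite('pics/s30.png',cv2.resize(snap('scene')['image'][150:350,320:520,::-1],None,fx=2,fy=2))"
```

```text
t 57.3 at [415.  411.8 181.6] yaw 89.95 tilt 0.02 F [-0.1  0.3  0.5] op 51.1
 -> first roll -0.006 then dx -0.0005 dy 0.0004 dz 0.4644 (dist 116)
```

View pics/s30.png

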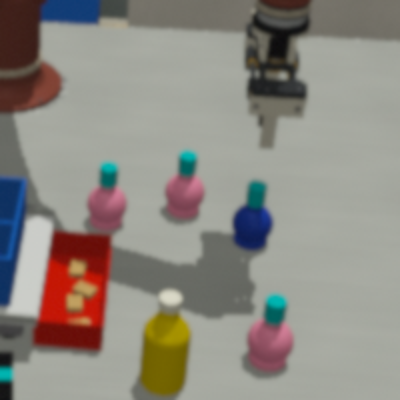

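Request:
servo_tool(series=[{"dx":0,"dy":0,"dz":0.1,"roll":0,"jaw":0.45},{"dx":0,"dy":0,"dz":0.12,"roll":0,"jaw":0.45},{"dx":0,"dy":0,"dz":0.12,"roll":0,"jaw":0.45},{"dx":0,"dy":0,"dz":0.1,"roll":0,"jaw":0.45},{"dx":0,"dy":0,"dz":0.02,"roll":0,"jaw":0.45}])

```text
t: 57.85
ee_pos: [414.6, 410.9, 65.0]
tool_rot: [0.0, 0.708, 0.707, -0.001]
force: [-0.0, -1.1, 0.2]
opening: 51.1
```

Request:
servo_tool(series=[{"dx":0,"dy":0,"dz":0,"roll":0,"jaw":0.45},{"dx":0,"dy":0,"dz":0,"roll":0,"jaw":0.45},{"dx":0,"dy":0,"dz":0,"roll":0,"jaw":0.55},{"dx":0,"dy":0,"dz":0,"roll":0,"jaw":0.65},{"dx":0,"dy":0,"dz":0,"roll":0,"jaw":0.8}])

```text
t: 58.35
ee_pos: [415.0, 412.1, 66.9]
tool_rot: [-0.0, 0.707, 0.707, 0.001]
force: [0.2, 0.4, 0.2]
opening: 31.7
```

Request:
servo_tool(series=[{"dx":0,"dy":0,"dz":0,"roll":0,"jaw":1},{"dx":0,"dy":0,"dz":0,"roll":0,"jaw":1},{"dx":0,"dy":0,"dz":0,"roll":0,"jaw":1},{"dx":0,"dy":0,"dz":0,"roll":0,"jaw":1}])

```text
t: 58.75
ee_pos: [415.1, 412.0, 66.6]
tool_rot: [0.0, 0.707, 0.707, 0.001]
force: [0.2, -0.5, 3.9]
opening: 27.2
```

```bash
python3 -c "
from h import *
go(415,411.7,65,90)"
```

```text
t 58.8 at [415.1 412.   66.6] yaw 89.97 tilt 0.06 F [ 0.2 -0.5  3.9] op 27.2
 -> first roll -0.003 then dx -0.0014 dy -0.0004 dz 0.0064 (dist 2)
```

Request:
servo_tool(series=[{"dx":0,"dy":0,"dz":-0.04,"roll":0,"jaw":1},{"dx":0,"dy":0,"dz":-0.12,"roll":0,"jaw":1},{"dx":0,"dy":0,"dz":-0.17,"roll":0,"jaw":1},{"dx":0,"dy":0,"dz":-0.17,"roll":0,"jaw":1},{"dx":0,"dy":0,"dz":-0.17,"roll":0,"jaw":1}])

```text
t: 59.25
ee_pos: [414.0, 411.2, 234.9]
tool_rot: [-0.0, 0.707, 0.707, -0.001]
force: [1.4, 0.3, -1.1]
opening: 27.7
```

Request:
servo_tool(series=[{"dx":0,"dy":0,"dz":-0.06,"roll":0,"jaw":1},{"dx":0,"dy":0,"dz":0,"roll":0,"jaw":1},{"dx":0,"dy":0,"dz":0,"roll":0,"jaw":1}])

```text
t: 59.55
ee_pos: [414.0, 410.9, 247.5]
tool_rot: [0.0, 0.707, 0.707, -0.001]
force: [0.1, -0.4, -1.5]
opening: 27.3
```

```bash
python3 -c "
from h import *
go(537.3,40.5,245,90)
cv2.imwrite('pics/s31.png',cv2.resize(snap('scene')['image'][150:350,320:520,::-1],None,fx=2,fy=2))"
```

```text
t 59.5 at [414.  410.9 247.5] yaw 89.99 tilt 0.14 F [ 0.1 -0.4 -1.5] op 27.3
 -> first roll -0.002 then dx -1.4817 dy 0.4930 dz 0.0101 (dist 390)
```

View pics/s31.png

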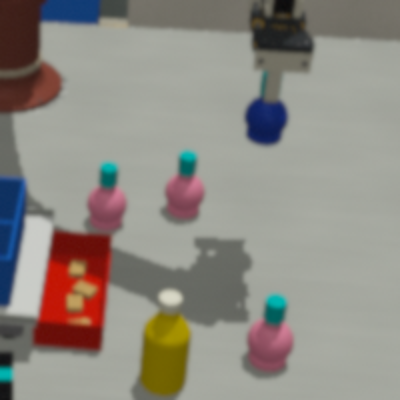

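Last globe held. Carrying to cell (-x,+y).

Request:
servo_tool(series=[{"dx":-0.07,"dy":0.023,"dz":0,"roll":0,"jaw":1},{"dx":-0.135,"dy":0.045,"dz":0,"roll":0,"jaw":1},{"dx":-0.135,"dy":0.045,"dz":0,"roll":0,"jaw":1},{"dx":-0.135,"dy":0.045,"dz":0,"roll":0,"jaw":1},{"dx":-0.135,"dy":0.045,"dz":0,"roll":0,"jaw":1}])

```text
t: 60.1
ee_pos: [464.6, 257.1, 246.4]
tool_rot: [-0.001, 0.707, 0.707, -0.002]
force: [0.3, 0.9, -1.1]
opening: 27.8
```

Request:
servo_tool(series=[{"dx":-0.135,"dy":0.045,"dz":0,"roll":0,"jaw":1},{"dx":-0.135,"dy":0.045,"dz":0,"roll":0,"jaw":1},{"dx":-0.135,"dy":0.045,"dz":0,"roll":0,"jaw":1},{"dx":-0.135,"dy":0.045,"dz":0,"roll":0,"jaw":1},{"dx":-0.135,"dy":0.045,"dz":0,"roll":0,"jaw":1}])

```text
t: 60.6
ee_pos: [520.6, 88.7, 246.5]
tool_rot: [-0.001, 0.707, 0.707, -0.002]
force: [0.6, 0.5, -1.5]
opening: 27.7
```

Request:
servo_tool(series=[{"dx":-0.13,"dy":0.045,"dz":0,"roll":0,"jaw":1},{"dx":-0.07,"dy":0.02,"dz":0,"roll":0,"jaw":1},{"dx":0,"dy":0,"dz":0,"roll":0,"jaw":1},{"dx":0,"dy":0,"dz":0,"roll":0,"jaw":1}])

```text
t: 61.0
ee_pos: [536.7, 41.3, 247.1]
tool_rot: [-0.002, 0.707, 0.707, -0.001]
force: [-1.0, 1.2, -0.6]
opening: 27.6
```

```bash
python3 -c "
from h import *
go(537.3,40.5,215,90)
cv2.imwrite('pics/s32.png',cv2.resize(snap('scene')['image'][150:350,200:400,::-1],None,fx=3,fy=3))"
```

```text
t 61.0 at [536.7  41.3 247.1] yaw 90.00 tilt 0.21 F [-1.   1.2 -0.6] op 27.6
 -> first roll -0.000 then dx -0.0034 dy 0.0024 dz 0.1283 (dist 32)
```

View pics/s32.png

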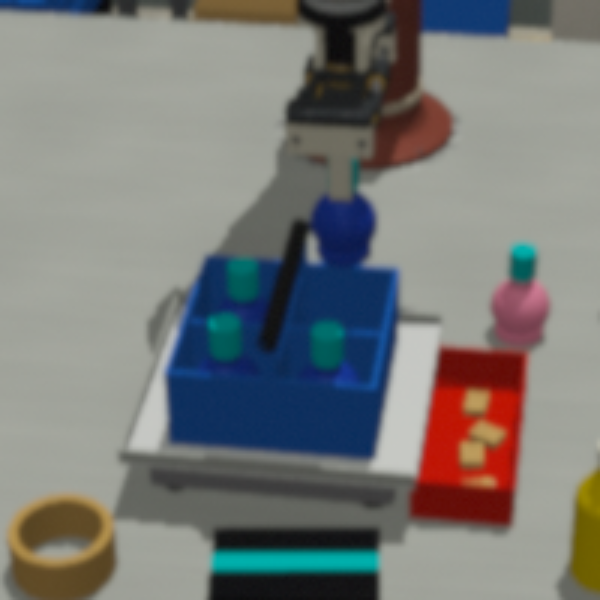

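Three globes in cells, the fourth above the free one. Lowering.

Request:
servo_tool(series=[{"dx":0,"dy":0.001,"dz":0.06,"roll":0,"jaw":1},{"dx":0,"dy":0,"dz":0.07,"roll":0,"jaw":1},{"dx":0,"dy":0,"dz":0,"roll":0,"jaw":1},{"dx":0,"dy":0,"dz":0,"roll":0,"jaw":1}])

```text
t: 61.45
ee_pos: [537.6, 42.2, 216.0]
tool_rot: [-0.001, 0.706, 0.708, -0.0]
force: [0.1, 0.2, -1.4]
opening: 27.6
```

```bash
python3 -c "
from h import *
go(537.3,40,131,90)"
```

```text
t 61.5 at [537.6  42.2 216. ] yaw 90.13 tilt 0.07 F [ 0.1  0.2 -1.4] op 27.6
 -> first roll 0.017 then dx -0.0087 dy -0.0013 dz 0.3402 (dist 85)
```

Request:
servo_tool(series=[{"dx":-0.006,"dy":-0.001,"dz":0.06,"roll":0,"jaw":1},{"dx":0,"dy":0,"dz":0.07,"roll":0,"jaw":1},{"dx":0,"dy":0,"dz":0.07,"roll":0,"jaw":1},{"dx":0,"dy":0,"dz":0.07,"roll":0,"jaw":1},{"dx":0,"dy":0,"dz":0.04,"roll":0,"jaw":1}])

```text
t: 61.95
ee_pos: [537.8, 39.7, 138.3]
tool_rot: [-0.0, 0.707, 0.707, 0.0]
force: [-0.0, 0.1, -1.0]
opening: 27.2
```

Request:
servo_tool(series=[{"dx":0,"dy":0,"dz":0.02,"roll":0,"jaw":1},{"dx":0,"dy":0,"dz":0.008,"roll":0,"jaw":1},{"dx":0,"dy":0,"dz":0,"roll":0,"jaw":1},{"dx":0,"dy":0,"dz":0,"roll":0,"jaw":1}])

```text
t: 62.35
ee_pos: [538.4, 39.1, 132.3]
tool_rot: [0.0, 0.707, 0.707, 0.001]
force: [0.7, -0.3, -1.6]
opening: 27.5
```

Request:
servo_tool(series=[{"dx":0,"dy":0,"dz":0.008,"roll":0,"jaw":1},{"dx":0,"dy":0,"dz":0.006,"roll":0,"jaw":1},{"dx":0,"dy":0,"dz":0,"roll":0,"jaw":1},{"dx":0,"dy":0,"dz":0,"roll":0,"jaw":1}])

```text
t: 62.75
ee_pos: [537.8, 39.0, 128.0]
tool_rot: [-0.0, 0.707, 0.707, 0.0]
force: [-0.0, -0.1, -0.9]
opening: 27.6
```

Request:
servo_tool(series=[{"dx":0,"dy":0,"dz":0.005,"roll":0,"jaw":1},{"dx":0,"dy":0,"dz":0,"roll":0,"jaw":1},{"dx":0,"dy":0,"dz":0,"roll":0,"jaw":1}])

```text
t: 63.05
ee_pos: [537.8, 39.0, 126.8]
tool_rot: [-0.0, 0.707, 0.707, -0.0]
force: [-0.9, -0.4, -2.1]
opening: 27.9
```

Request:
servo_tool(series=[{"dx":0,"dy":0,"dz":0.003,"roll":0,"jaw":1},{"dx":0,"dy":0,"dz":0,"roll":0,"jaw":1},{"dx":0,"dy":0,"dz":0,"roll":0,"jaw":1}])

```text
t: 63.35
ee_pos: [538.0, 39.0, 126.6]
tool_rot: [0.0, 0.707, 0.707, 0.0]
force: [-1.4, -1.4, 4.0]
opening: 27.7
```

Touchdown. Release, rise and move away for a final look.

Request:
servo_tool(series=[{"dx":0,"dy":0,"dz":0,"roll":0,"jaw":0.65},{"dx":0,"dy":0,"dz":0,"roll":0,"jaw":0.6},{"dx":0,"dy":0,"dz":0,"roll":0,"jaw":0.56},{"dx":0,"dy":0,"dz":0,"roll":0,"jaw":0.56}])

```text
t: 63.75
ee_pos: [537.8, 39.0, 125.9]
tool_rot: [-0.0, 0.707, 0.707, -0.0]
force: [0.5, 0.3, 0.3]
opening: 40.6
```

Request:
servo_tool(series=[{"dx":0,"dy":0,"dz":-0.04,"roll":0,"jaw":0.56},{"dx":0,"dy":0,"dz":-0.1,"roll":0,"jaw":0.56},{"dx":0,"dy":0,"dz":-0.14,"roll":0,"jaw":0.56},{"dx":0,"dy":0,"dz":-0.16,"roll":0,"jaw":0.5},{"dx":0,"dy":0,"dz":-0.16,"roll":0,"jaw":0.45}])

```text
t: 64.25
ee_pos: [537.5, 39.0, 278.2]
tool_rot: [0.0, 0.707, 0.707, 0.0]
force: [0.6, -0.4, -0.9]
opening: 49.3
```

Request:
servo_tool(series=[{"dx":0.15,"dy":-0.05,"dz":0,"roll":0,"jaw":0.45},{"dx":0.16,"dy":-0.05,"dz":0,"roll":0,"jaw":0.45},{"dx":0.16,"dy":-0.05,"dz":0,"roll":0,"jaw":0.45},{"dx":0.16,"dy":-0.05,"dz":0,"roll":0,"jaw":0.45},{"dx":0.16,"dy":-0.05,"dz":0,"roll":0,"jaw":0.45}])

```text
t: 64.75
ee_pos: [474.7, 238.0, 277.0]
tool_rot: [0.0, 0.707, 0.707, 0.001]
force: [0.9, -0.4, 0.1]
opening: 51.4
```

Request:
servo_tool(series=[{"dx":0.16,"dy":-0.05,"dz":0,"roll":0,"jaw":0.45},{"dx":0.16,"dy":-0.05,"dz":0,"roll":0,"jaw":0.45},{"dx":0.16,"dy":-0.02,"dz":0,"roll":0,"jaw":0.45},{"dx":0,"dy":0,"dz":0,"roll":0,"jaw":0.45},{"dx":0,"dy":0,"dz":0,"roll":0,"jaw":0.45}])

```text
t: 65.25
ee_pos: [444.9, 357.3, 276.4]
tool_rot: [0.0, 0.706, 0.708, 0.0]
force: [1.4, 0.7, 0.1]
opening: 51.2
```

```bash
python3 -c "
from caps import *
go(500,350,280,90)
d,o=caps('t33.png')
cv2.imwrite('pics/t33c.png',cv2.resize(d['image'][140:340,220:520,::-1],None,fx=2.6,fy=2.6))
P=cloud(d);Z=P[...,2];m=np.zeros(Z.shape,bool);m[170:330,270:420]=1
q=m&(Z>128)&(Z<142)
print(cv2.minAreaRect(P[q][:,:2].astype(np.float32)),np.median(Z[q]))
m=np.zeros(Z.shape,bool);m[170:260,430:530]=1;q=m&(Z>218)
print('head',cv2.minAreaRect(P[q][:,:2].astype(np.float32)),np.median(Z[q]))
snap('scene','s33.png')"
```

```text
t 65.2 at [444.9 357.3 276.4] yaw 90.12 tilt 0.01 F [1.4 0.7 0.1] op 51.2
 -> first roll 0.015 then dx -0.0291 dy 0.2205 dz -0.0145 (dist 56)
cap px [127. 198.] xyz [670.9 423.6 100.1] area 163 ball rgb [22 55 55] top extent [442.  32.] [685. 437.]
cap px [306. 212.] xyz [627.6  39.  159.9] area 161 ball rgb [ 28  45 124] top extent [442.  26.] [641.  53.]
cap px [350. 213.] xyz [626.5 -50.8 160. ] area 164 ball rgb [ 25  44 122] top extent [613. -64.] [640. -38.]
cap px [305. 257.] xyz [537.5  39.5 159.8] area 156 ball rgb [ 25 165 165] top extent [524.  26.] [550.  52.]
cap px [351. 257.] xyz [536.5 -51.  159.7] area 158 ball rgb [13 83 82] top extent [442. -63.] [548.  32.]
cap px [228. 329.] xyz [392.3 198.6 100.2] area 137 ball rgb [ 28 165 165] top extent [379. 186.] [404. 211.]
cap px [172. 352.] xyz [347.5 313.4  99.8] area 162 ball rgb [20 54 54] top extent [335. 300.] [360. 327.]
((582.1282348632812, -5.0783843994140625), (184.17825317382812, 185.2816925048828), 89.5898208618164) 136.70768671856226
head ((531.3228149414062, -158.74363708496094), (60.098548889160156, 416.6864013671875), 33.267738342285156) 233.60523888635848
```

View pics/t33c.png

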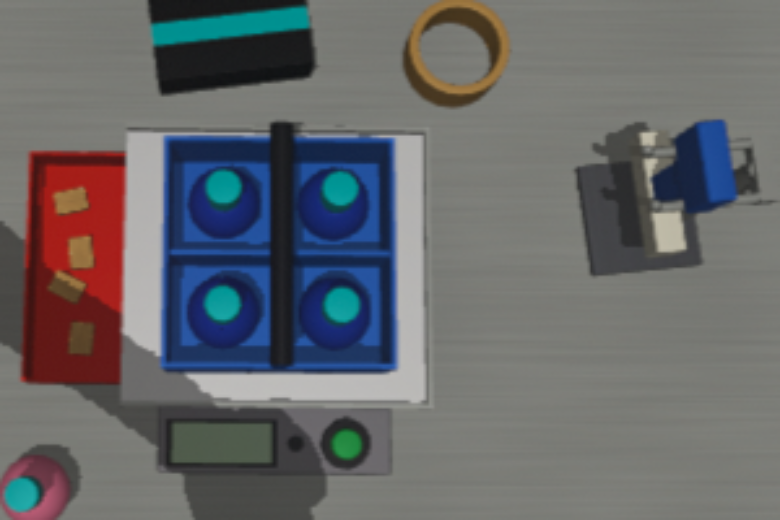

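View pics/s33.png

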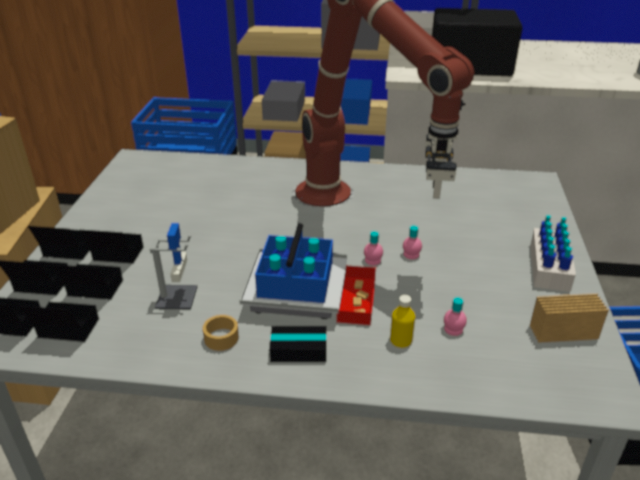

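Everything is in place: four caps at 160 mm in four cells, four chips in the tray, the scraper in its fork (head top still at its starting height), and the bystanders and pink globes unmoved. Handing in.

```bash
python3 -c "
from plant import *
print(sign_off())"
```

```text
the job is handed in; nothing more can be done
None
```

The job is handed in, at about 65 s of the 210 s allowed.

- **Chips:** I swept all four off the pan in two passes with the scraper. They lie in the red tray, and the fingers never touched them.
- **Scraper:** It hangs back in its fork, with the head top still at its starting height.
- **Carrier:** It stands flat and centred inside the pan's rim. I let go of it and, while it was empty, pressed the tare key to its stop (10.6 N measured).
- **Globes:** All four blue globes stand upright in cells of their own. One had been knocked to a new spot before I reached it, so I found it again in the camera picture. Each was lowered in small steps until a light touch on the floor of its cell, and all four cap tops read 160 mm, as expected for bottles on the floor.
- **Left alone:** The pink look-alikes, soap bottle, gift box and tape roll are where they were.

One final check disagreed: the fit of the scraper head's position in the last top picture was spoiled by stray pixels. That it is back in place rests on its height and on the pictures. The tare reading could not be read directly, so the press is judged from force and travel.

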